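# Load the sample cups into the dry-store and lock its bell

## Robot

A 6-joint arm with a two-finger parallel gripper is mounted at the origin on the work surface. World frame = base frame: x ahead of the robot, y to its left, z up, the work surface at z = 0. Lengths are in m, angles in rad, forces in N, time in s.
With the tool pointing down it reaches from about 0.35 to 0.725 m from the base axis. Payload 6 kg.
Tool frame: the origin (TCP) lies between the finger pads; the fingertips stand 14 mm ahead of it and the grasp point (between the pads) lies 5 mm behind it; z points along the fingers, y is the direction in which the jaws open and shut (so a half turn about z gives the same grasp; the last joint's range is limited). The gripper opens to 85 mm and grips with 20 to 120 N. Pads are 22 mm wide; open, the fingers measure 114 mm over their backs; the gripper's body (76 mm by 85 mm) begins 54 mm behind the grasp point. The pads swing forward as they close: fully open they stand 13 mm farther back than shut.
Start: joints at [-0.82, 0.04, 0.085, 0, -1.615, -0.334], TCP at [0.243, -0.549, 0.245] pointing down, gripper open.
Joint ranges: [-2.56, 2.56], [-1.29, 2.01], [-1.08, 1.49], [-3.29, 1.98], [-2.81, -0.18], [-2.99, 2.99]. Speed limits (rad/s): [2.57, 2.57, 3.01, 3.14, 3.14, 3.14].

## Interface

Orientations are given as [roll, pitch, yaw] about the fixed x, y, z axes, in that order (R = Rz(yaw) Ry(pitch) Rx(roll)).
In Python, from station import monitor, camera, camera_model, job_done gives the robot as it stands.
- The arm moves only by the tool servo_tool, never from a script. Its argument "series" is a list that holds one entry, the list of rows, each a list of 5 numbers: the shift along the world's x, y, z in units of 30 mm (1.0 is 30 mm), then the turn about the world's z in units of 6 degrees (1.0 is 6 degrees), then the opening, from -1 (shut) to 1 (fully open). A call has 1 to 20 rows; each row is the pose to reach, as a shift and turn from the pose commanded when the call began; what a row does not reach only later rows make up. A row lasts 1/12 s, in which the tool goes at most 41.7 mm and 7.16 degrees, less where a joint would pass 70% of its speed; a pose out of reach is approached as far as the arm can. A call with a gripper value outside its range is refused whole. The fingers move at their own pace and stop on an object; the grip force is fixed at half the most. Time passes only in rows, so rows that repeat a pose let the fingers close. It gives the time, the measured TCP pose, the force and the opening at its end, in the units of the state.
- monitor.get_state(): the state, without advancing time (a new reading comes with each control period).
- camera(name): name is "side" or "top" or "wrist"; returns the picture (480x640x3 uint8, red, green, blue); there is no depth.
- camera_model(name): a dict with "K" (3x3 intrinsics, pixels), "rvec" (rotation vector, rad) and "tvec" (3), from world to camera coordinates, as OpenCV has them. Camera axes: x right, y down, z forward; pixel columns grow to the right and rows downward; lengths in m; the calibration is good to about 2 mm. A picture is of the moment at which its call begins: read the wrist's pose just before it. camera_model takes no time and is no camera call; for the wrist camera it gives the pose at the moment of the call.
- job_done(): hands the job in, once; it reports no verdict.
The state is a dict: "time": time; "joint_pos": joint angles; "joint_vel": joint speeds; "joint_efforts": joint torques, N m; "tcp_pos": TCP position; "tool_rot": TCP orientation; "contact_force": force on the tool from outside, world axes, zero at the start; "wrist_torque": the same for the moment, N m; "opening": finger opening in m.
Only numpy, scipy, OpenCV 4.12 (cv2) and the standard library are available. Lean on these libraries where they do the work, as an engineer would, in place of code of your own. Each camera call takes 0.05 s, during which the arm holds its last target.

## Task

Open the dry-store: press its clear bell down against the spring, turn it a quarter turn counter-clockwise and lift it off. Nest all the clean steel cups from the rubber mat upright into one stack in the middle of its platform, then put the bell back over them, press it down, turn it a quarter turn clockwise to its stop and let it spring up into its locked seat. Leave the other things on the bench where they are.

Things in the scene. Friction and masses are not known exactly. Their poses are not given: they have to be found in the camera images.
- base: the dry-store's base, fixed to the bench: round aluminium plinth, 160 mm across, with a bayonet collar on it (inside 106 mm, outside 146 mm across, top 38 mm above the bench). Origin: centre of its underside, on the bench; z up. Its x axis is the direction in which the bell's lugs and grip bar lie when LOCKED; the slots lie 75 degrees (1.31 rad) COUNTER-CLOCKWISE of it, seen from above
- slot (a point): middle of one of the collar's two open slots, at the collar's top, 60 mm from the base's axis; the other is opposite. Each is 30 degrees wide; the bell's lugs drop in from above, either way round. From the slots the lugs pass clockwise under a lip only while the bell is pressed 5 to 10 mm down; after 75 degrees they meet a stop (3 degrees of play) and, let go, the bell rises 4 mm into its seat
- platform (a point): top centre of the base's steel platform, 72 mm across, 30 mm above the bench, where the stack of cups stands. To open the store: press the bell down at least 5 mm, turn it 75 degrees counter-clockwise until its lugs are under the slots, lift it straight up
- seal (a joint): travel in m (grows downward) of the slippery white sprung ring around the platform, on which the bell's rim rests: 0 free (its top 24 mm above the bench), 0.010 at the bottom. It needs 7 N to start and 16 N at the bottom, the bell's own weight included; it carries the bell at 0. Locked it reads about 0.001; the lugs clear the lip beyond 0.005
- bell_grip (a point): centre of the black grip bar on top of the bell; x along the bar, z up. Bar 90 mm long (x), 18 wide (y), 32 tall. This point is 166 mm above the bell's lower rim and 16 mm below the bar's top; it is 189 mm above the bench when the bell is locked, 190 resting freely on the ring with its lugs in the slots, 180 to 185 when pressed down for turning. Loose; 0.35 kg. At the start the bell is locked on the base, empty
- bell_rim (a point): centre of the bell's lower rim. The bell is a clear round cover, 100 mm across outside, 92 mm inside, 144 mm deep inside, 182 mm tall with the bar. Two steel lugs at the rim, 16 mm wide and 8 mm tall, from 2 mm above the rim, stand out 12 mm beyond the wall under the two ends of the bar (124 mm over both lugs)
- pad_top (a point): top centre of a grey round felt pad, 144 mm across and 4 mm thick, lying flat on the bench: free room to stand the bell on while the store is open
- cup1_mid (a point): centre (half-way up) of a steel sample cup, z up. All cups are alike: 50 mm tall, tapered, 43 mm across the foot; the top 14 mm is a straight band 65 mm across, wall 2 mm. The floor is raised, 20 mm above the underside: a cup nested in another stands 20 mm higher, with 2 mm of side play. About 0.15 kg. Three to five of them, upright on a black rubber mat 4 mm thick; the rest absent
- cup2_mid (a point): centre of another such cup
- cup3_mid (a point): centre of another such cup
- cup4_mid (a point): centre of another such cup
- cup5_mid (a point): centre of another such cup
- amber_bottle: bystander: amber solvent bottle, 86 mm across and 190 mm tall, standing near the far edge; leave it alone. Origin at its underside
- clear_bottle: bystander: clear bottle, 80 mm across and 170 mm tall, standing near the far edge; leave it alone. Origin at its underside
- wash_bottle: bystander: white wash bottle, 72 mm across and 195 mm tall, standing near the far edge; leave it alone. Origin at its underside
- spatula: bystander: double-ended steel lab spatula, 180 mm long and 16 mm wide, lying on the bench near the robot; leave it alone. Origin at its underside
- tweezers: bystander: tweezers, 130 mm long, lying on the bench; leave it alone. Origin at its underside
- petri_dish: bystander: closed glass dish, 84 mm across and 14 mm high; leave it alone. Origin at its underside
Things that resemble listed ones, but are neither listed nor needed, are in the scene too. What is shaped like the part that bears cup3_mid but green or orange is not meant. What is shaped like the part that bears cup1_mid but blue is not meant.

How it is judged:
On the way, in this order (a step that is already met when the one before it is completed fails the run):
1. the bell is unlocked and taken off the base, well clear of it (horizontal distance between bell_grip and base above 0.14 m), for 0.2 s.
2. all the cups stand nested in one upright stack in the middle of the platform, the bell still off (horizontal distance between each of cup1_mid, cup2_mid, cup3_mid, cup4_mid, cup5_mid and base below 0.01 m and angle between each of cup1_mid, cup2_mid, cup3_mid, cup4_mid, cup5_mid's own z axis and vertical below 0.12 rad and z of cup1_mid in the frame of base between 0.048 and 0.141 m and z of cup2_mid in the frame of base between 0.048 and 0.141 m and z of cup3_mid in the frame of base between 0.048 and 0.141 m and z of cup4_mid in the frame of base between 0.048 and 0.141 m and z of cup5_mid in the frame of base between 0.048 and 0.141 m and horizontal distance between bell_grip and base above 0.12 m), for 0.5 s.
At the end, for the whole second after the job is handed in: the bell is back on the base, turned to its locked seat (within 0.12 rad and 6 mm of the axis) and risen into it (grip centre 186.5 to 191.5 mm above the bench, tilt under 0.05 rad); under it all the cups stand in one nested upright stack, each within 10 mm of the base's axis and 0.12 rad of upright (horizontal distance between each of cup1_mid, cup2_mid, cup3_mid, cup4_mid, cup5_mid and base below 0.01 m and angle between each of cup1_mid, cup2_mid, cup3_mid, cup4_mid, cup5_mid's own z axis and vertical below 0.12 rad and z of cup1_mid in the frame of base between 0.048 and 0.141 m and z of cup2_mid in the frame of base between 0.048 and 0.141 m and z of cup3_mid in the frame of base between 0.048 and 0.141 m and z of cup4_mid in the frame of base between 0.048 and 0.141 m and z of cup5_mid in the frame of base between 0.048 and 0.141 m and horizontal distance between bell_grip and base below 0.006 m and angle between the x axis of bell_grip and the x axis of base, either way round below 0.12 rad and angle between bell_grip's own z axis and vertical below 0.05 rad and z of bell_grip in the frame of base between 0.1865 and 0.1915 m); the robot touches nothing.
It fails at once if one of the other things on the bench is pushed more than 4 cm or knocked over (distance of any of amber_bottle, clear_bottle, wash_bottle, spatula, tweezers, petri_dish from where it was at the start of the episode above 0.04 m or angle between any of amber_bottle, clear_bottle, wash_bottle, spatula, tweezers, petri_dish's own z axis and vertical above 0.5 rad).
Of cup1, cup2, cup3, cup4, cup5 only 3 to 5 are there at a start; the rules pass over those that are not, and their reading is None.
At some moment in a run one of cup1, cup2, cup3, cup4, cup5 may be knocked a few centimetres aside while the robot is not near it.
It also fails if it takes over 210 s, if anything falls off the work surface, if the arm or the gripper's body presses on something with over 40 N, if the wrist force passes 120 N, or if a joint passes its speed limit or range.

## Working session

There is one attempt and no reset: what is moved stays moved. The work goes in short steps, Python scripts to look and compute and a tool call to move; the robot and the scene stay as the last step left them, time stands still between calls to the robot, and variables do not carry over. Pictures are saved under pics/ and viewed, and the job is handed in when it is done.

Besides the shell and the picture viewer there is one more tool, called after ">>>" as name([rows], argument=value, ...), one row to a line, values as JSON. servo_tool: Moves the arm, as the interface text tells. Its arguments: {"type":"object","properties":{"series":{"type":"array"}},"required":["series"]}

```bash
mkdir -p pics; ls; python3 - <<'E'
from station import monitor, camera, camera_model
import cv2
print(monitor.get_state())
for n in ["side","top","wrist"]:
    m=camera_model(n); print(n,m)
    cv2.imwrite(f"pics/{n}0.png",camera(n)[:,:,::-1])
E
```

```text
pics
{'time': 0.0, 'joint_pos': array([-8.20329450e-01,  4.08429711e-02,  8.37850572e-02, -4.75037474e-04,
       -1.61551659e+00, -3.33694998e-01]), 'joint_vel': array([-0.0026941 ,  0.00065488,  0.00038184,  0.00015358,  0.0011874 ,
       -0.00131171]), 'joint_efforts': array([-1.83188873e-03, -3.68204749e+01,  3.47403610e+01,  6.93225592e+00,
       -5.48748270e-03,  8.49919175e-07]), 'tcp_pos': array([ 0.24283339, -0.54831971,  0.24424479]), 'tool_rot': array([ 3.13975712e+00, -1.33996983e-04, -2.72479984e+00]), 'contact_force': array([-0.66660207,  0.17914276,  0.28334983]), 'wrist_torque': array([ 0.00940387, -0.01888326, -0.0012362 ]), 'opening': 0.08530644390056341}
side {'K': array([[543.75171594,   0.        , 329.36138588],
       [  0.        , 543.75171594, 236.9367957 ],
       [  0.        ,   0.        ,   1.        ]]), 'rvec': array([ 1.00604141, -2.54118861,  0.93628321]), 'tvec': array([0.38262593, 0.39217089, 0.99425991])}
top {'K': array([[544.47759335,   0.        , 325.37526052],
       [  0.        , 544.47759335, 232.61692261],
       [  0.        ,   0.        ,   1.        ]]), 'rvec': array([ 2.13525877, -2.16674629,  0.13650688]), 'tvec': array([-0.03989355,  0.55793763,  1.1751597 ])}
wrist {'K': array([[410.41161006,   0.        , 319.43861155],
       [  0.        , 410.41161006, 239.552887  ],
       [  0.        ,   0.        ,   1.        ]]), 'rvec': array([-1.62144346, -2.48982234, -0.3474809 ]), 'tvec': array([ 0.59963696, -0.03643273,  0.37792708])}
```

View pics/side0.png

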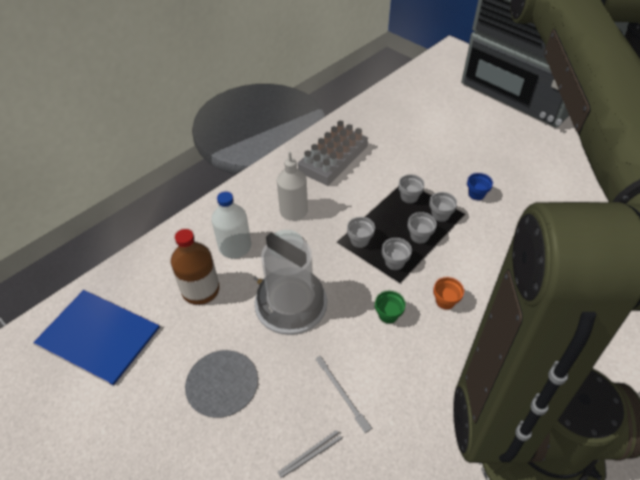

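View pics/top0.png

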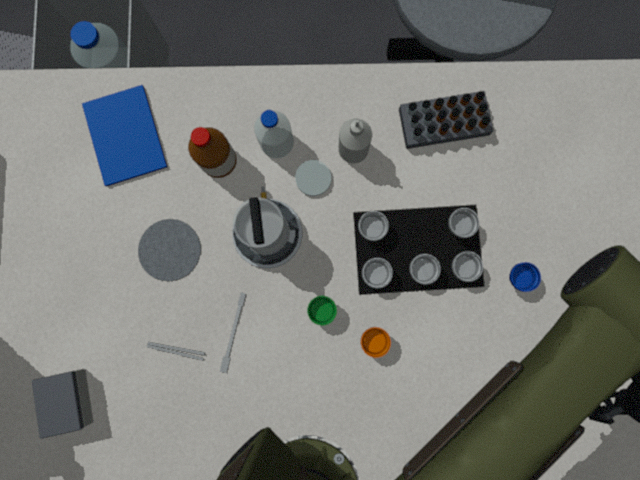

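View pics/wrist0.png

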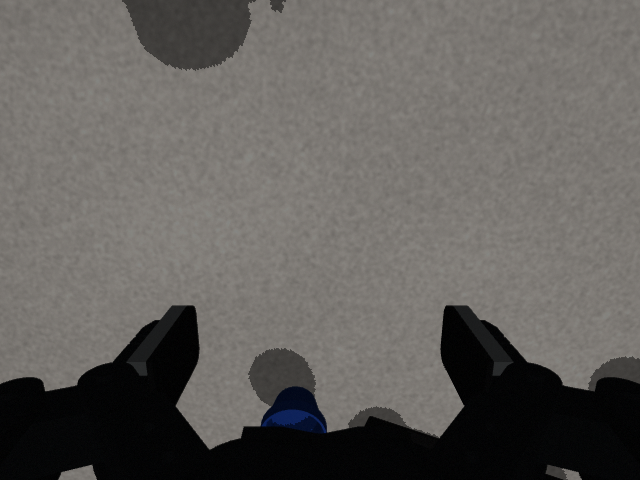

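The side and top views show five steel cups on the mat: top view (374,226), (464,222), (377,272), (425,268), (467,266). The green, orange and blue cups stand off the mat. The bell is locked near (265,230), the pad is at (169,250), and the petri dish (314,178) is close to the base. Next I'll measure these.

```bash
cat > h.py <<'E'
import numpy as np, cv2
from station import monitor, camera, camera_model
def ray(n,u,v,z,m=None):
    m=m or camera_model(n)
    R,_=cv2.Rodrigues(m["rvec"]); c=-R.T@m["tvec"]
    d=R.T@np.linalg.inv(m["K"])@np.array([u,v,1.0])
    return c+d*(z-c[2])/d[2]
def proj(n,p,m=None):
    m=m or camera_model(n)
    return cv2.projectPoints(np.array(p,float).reshape(-1,1,3),m["rvec"],m["tvec"],m["K"],None)[0].reshape(-1,2)
def crop(im,x0,y0,x1,y1,s,f):
    cv2.imwrite(f,cv2.resize(im[y0:y1,x0:x1],None,fx=s,fy=s,interpolation=cv2.INTER_CUBIC))
E
python3 - <<'E'
from h import *
im=cv2.imread("pics/top0.png"); crop(im,220,150,350,290,4,"pics/top0c.png"); crop(im,340,190,500,310,5,"pics/top0m.png")
s=cv2.imread("pics/side0.png"); crop(s,230,210,350,350,4,"pics/side0c.png")
for n in("top","side"):
    R,_=cv2.Rodrigues(camera_model(n)["rvec"]); print(n,-R.T@camera_model(n)["tvec"])
for (u,v) in [(374,226),(464,222),(377,272),(425,268),(467,266)]: print(ray("top",u,v,.054).round(3))
print(ray("top",169,250,.004),ray("top",267,233,.0),ray("top",257,221,.205),ray("top",314,178,.014))
E
```

```text
top [ 0.39823302 -0.05277786  1.23794636]
side [0.04442282 0.51551861 1.01045562]
[ 0.568 -0.155  0.054]
[ 0.574 -0.353  0.054]
[ 0.467 -0.159  0.054]
[ 0.474 -0.263  0.054]
[ 0.477 -0.355  0.054]
[0.52699303 0.3091904  0.004     ] [0.5632713  0.08604317 0.        ] [0.55947797 0.08226631 0.205     ] [ 0.68729508 -0.02363031  0.014     ]
```

View pics/top0c.png

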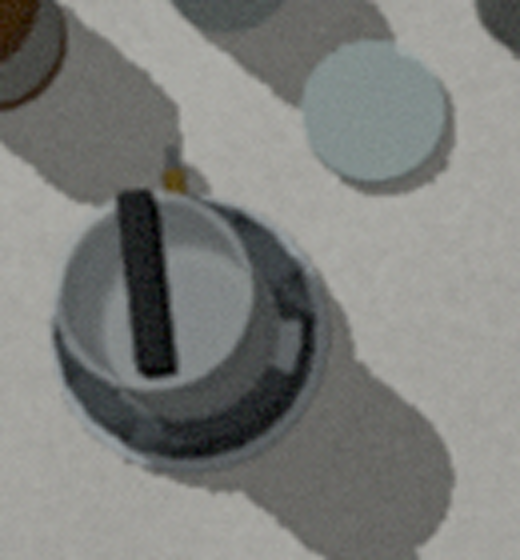

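View pics/top0m.png

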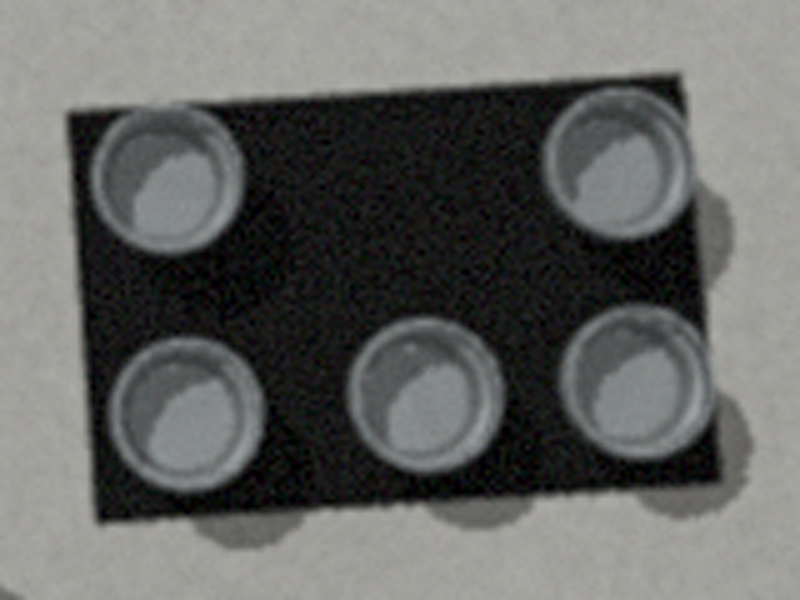

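View pics/side0c.png

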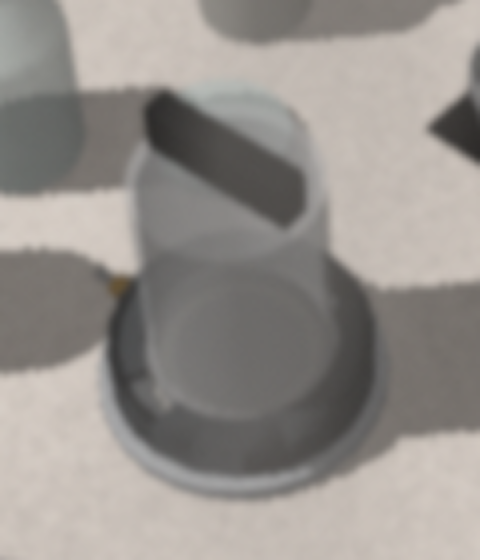

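```bash
python3 - <<'E'
from h import *
from scipy.optimize import minimize
top=cv2.imread("pics/top0.png"); side=cv2.imread("pics/side0.png")
g=[cv2.cvtColor(i,cv2.COLOR_BGR2GRAY) for i in (top,side)]
def lab(gray,th,roi):
    x0,y0,x1,y1=roi; m=np.zeros_like(gray); m[y0:y1,x0:x1]=(gray[y0:y1,x0:x1]<th)
    k,l,s,c=cv2.connectedComponentsWithStats(m); i=1+np.argmax(s[1:,4]); return (l==i).astype(np.uint8)
mt=lab(g[0],45,(240,192,275,248)); ms=lab(g[1],85,(262,228,312,270))
print(mt.sum(),ms.sum())
def box(x,y,th,z=.189):
    P=np.array([[a,b,c] for a in(-.045,.045) for b in(-.009,.009) for c in(-.016,.016)])
    c,s=np.cos(th),np.sin(th)
    return np.c_[x+c*P[:,0]-s*P[:,1],y+s*P[:,0]+c*P[:,1],z+P[:,2]]
def mask(n,P):
    q=proj(n,P); h=cv2.convexHull((q*16).astype(np.int32).reshape(-1,1,2))
    m=np.zeros((480,640),np.uint8); cv2.fillConvexPoly(m,h,1,shift=4); return m
def cost(p,v):
    P=box(*p); o=0
    if 't' in v: a=mask("top",P); o+= (a^mt).sum()/mt.sum()
    if 's' in v: a=mask("side",P); o+=(a^ms).sum()/ms.sum()
    return o
for v in('t','s','ts'):
    r=min((minimize(cost,[.559,.082,.1],args=(v,),method='Nelder-Mead',options=dict(initial_simplex=np.array([[.559,.082,.1],[.559+s,.082,.1],[.559,.082+s,.1],[.559,.082,.1+10*s]]))) for s in(.01,-.01,.02)),key=lambda r:r.fun)
    print(v,r.x,r.fun)
# plinth outline in top: rays of edges (crop/4+offset) z=~0.0-0.02
o=np.array([220,150])
E
```

```text
415 552
t [0.5616672  0.08412099 0.1671516 ] 0.39036144578313253
s [0.56265804 0.08732324 0.00810605] 0.375
ts [0.56548959 0.08643475 0.06136347] 0.8317050811943425
```

```bash
python3 - <<'E'
from h import *
out=[]
for n,(x0,y0,x1,y1) in (("top",(225,175,315,285)),("side",(240,215,340,345))):
    im=cv2.imread(f"pics/{n}0.png"); S=5; c=cv2.resize(im[y0:y1,x0:x1],None,fx=S,fy=S,interpolation=cv2.INTER_NEAREST)
    x,y,th=.563,.0855,.09
    P=np.array([[a,b,d] for d in(.016,-.016) for a,b in((-.045,-.009),(.045,-.009),(.045,.009),(-.045,.009))])
    cs,sn=np.cos(th),np.sin(th)
    W=np.c_[x+cs*P[:,0]-sn*P[:,1],y+sn*P[:,0]+cs*P[:,1],.189+P[:,2]]
    q=((proj(n,W)-[x0,y0]+.5)*S).astype(int)
    cv2.polylines(c,[q[:4].reshape(-1,1,2)],True,(0,0,255),1); cv2.polylines(c,[q[4:].reshape(-1,1,2)],True,(0,255,255),1)
    t=np.linspace(0,6.283,80)
    for r,z,col in((.08,0,(0,255,0)),(.073,.038,(255,128,0)),(.053,.038,(255,0,255))):
        q=((proj(n,np.c_[x+r*np.cos(t),y+r*np.sin(t),0*t+z])-[x0,y0]+.5)*S).astype(int)
        cv2.polylines(c,[q.reshape(-1,1,2)],True,col,1)
    cv2.imwrite(f"pics/{n}ov.png",c[:600])
E
```

```text
(no output)
```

View pics/topov.png

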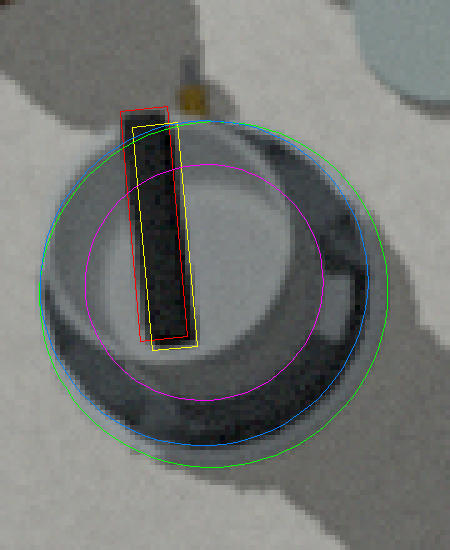

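View pics/sideov.png

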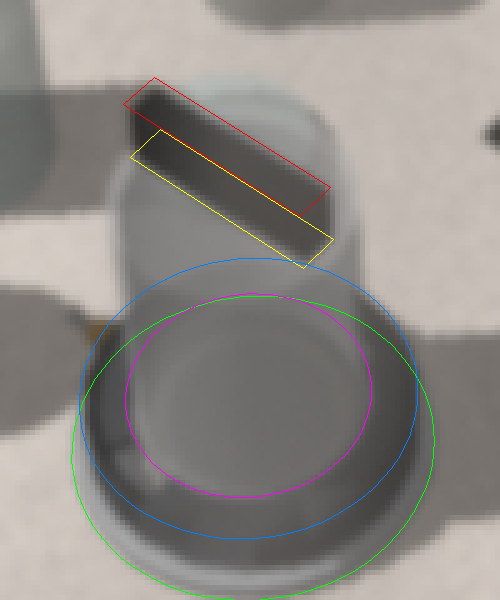

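>>> servo_tool([
  [[0, 0, 1.4, 0, 1], [0, 0, 2.8, 0, 1], [10.67, 21.1, 2.8, -2.9, 1], [10.67, 21.1, 2.8, -2.9, 1], [10.67, 21.1, 2.8, -2.9, 1], [10.67, 21.1, 2.8, -2.9, 1], [10.67, 21.1, 2.8, -2.9, 1], [10.67, 21.1, 2.8, -2.9, 1], [10.67, 21.1, 2.8, -2.9, 1], [10.67, 21.1, 2.8, -2.9, 1], [10.67, 21.1, 2.8, -2.9, 1], [10.67, 21.1, 2.8, -2.9, 1], [10.67, 21.1, 2.8, -2.9, 1], [10.67, 21.1, 2.8, -2.9, 1], [10.67, 21.1, 2.8, -2.9, 1], [10.67, 21.1, 2.8, -2.9, 1], [10.67, 21.1, 2.8, -2.9, 1], [10.67, 21.1, 2.8, -2.9, 1], [10.67, 21.1, 2.8, -2.9, 1], [10.67, 21.1, 2.8, -2.9, 1]],
])

```text
time: 1.82
tcp_pos: [0.5642, 0.0894, 0.3263]
tool_rot: [3.141, -0.004, -3.025]
contact_force: [0.3, -0.2, -1.2]
opening: 0.0853
```

```bash
python3 - <<'E'
from h import *
s=monitor.get_state(); print(s["tcp_pos"],s["tool_rot"],s["joint_pos"])
m=camera_model("wrist"); im=camera("wrist")[:,:,::-1].copy(); cv2.imwrite("pics/w1.png",im)
R,_=cv2.Rodrigues(m["rvec"]); print("cam",-R.T@m["tvec"])
np.savez("w1.npz",**m)
E
```

```text
[0.56421869 0.08936292 0.32625336] [ 3.14143289 -0.00410412 -3.02459418] [ 5.07172042e-01 -8.54250569e-03  1.84162597e-01 -1.74225753e-03
 -1.76723605e+00 -1.96130708e+00]
cam [0.49657265 0.08170951 0.45519973]
```

View pics/w1.png

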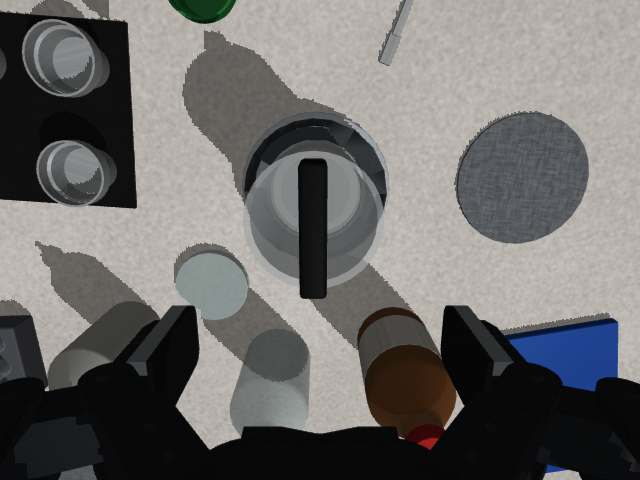

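```bash
cat >> h.py <<'E'
from scipy.optimize import minimize
def boxP(x,y,th,z,L=.09,W=.018,H=.032):
    P=np.array([[a,b,c] for a in(-L/2,L/2) for b in(-W/2,W/2) for c in(-H/2,H/2)])
    c,s=np.cos(th),np.sin(th)
    return np.c_[x+c*P[:,0]-s*P[:,1],y+s*P[:,0]+c*P[:,1],z+P[:,2]]
def hullmask(P,m):
    q=proj("",P,m); h=cv2.convexHull((q*16).astype(np.int32).reshape(-1,1,2))
    k=np.zeros((480,640),np.uint8); cv2.fillConvexPoly(k,h,1,shift=4); return k
def fitbar(im,m,roi,th,p0,z=.189):
    g=cv2.cvtColor(im,cv2.COLOR_BGR2GRAY); x0,y0,x1,y1=roi; k=np.zeros_like(g); k[y0:y1,x0:x1]=g[y0:y1,x0:x1]<th
    n,l,s,c=cv2.connectedComponentsWithStats(k); i=1+np.argmax(s[1:,4]); k=(l==i).astype(np.uint8)
    f=lambda p:(hullmask(boxP(*p,z),m)^k).sum()/k.sum()
    p0=np.array(p0); best=None
    for st in(.01,-.01,.005):
        S=np.vstack([p0]+[p0+d for d in np.diag([st,st,10*st])])
        r=minimize(f,p0,method='Nelder-Mead',options=dict(initial_simplex=S))
        if best is None or r.fun<best.fun: best=r
    return best.x,best.fun,s[i]
E
python3 - <<'E'
from h import *
m=dict(np.load("w1.npz")); im=cv2.imread("pics/w1.png")
print(fitbar(im,m,(290,150,335,305),45,[.563,.0855,.11]))
for z,pts in((.004,[(457,177),(589,177),(523,112),(523,243)]),):
    for p in pts: print(ray("",*p,z,m).round(4))
# collar outer top/plinth
x,y=.563,.0855
t=np.linspace(0,6.283,100); S=3; x0,y0,x1,y1=220,100,410,310
c=cv2.resize(im[y0:y1,x0:x1],None,fx=S,fy=S)
for r,z,col in((.08,0.01,(0,255,0)),(.073,.038,(255,128,0))):
    q=((proj("",np.c_[x+r*np.cos(t),y+r*np.sin(t),0*t+z],m)-[x0,y0]+.5)*S).astype(int)
    cv2.polylines(c,[q.reshape(-1,1,2)],True,col,1)
cv2.imwrite("pics/w1ov.png",c)
E
```

```text
(array([0.5626025, 0.0846732, 0.1212898]), np.float64(0.07543270472746061), array([ 298,  159,   29,  140, 3871], dtype=int32))
[0.534  0.2374 0.004 ]
[0.5171 0.3809 0.004 ]
[0.4591 0.2922 0.004 ]
[0.5991 0.3279 0.004 ]
```

View pics/w1ov.png

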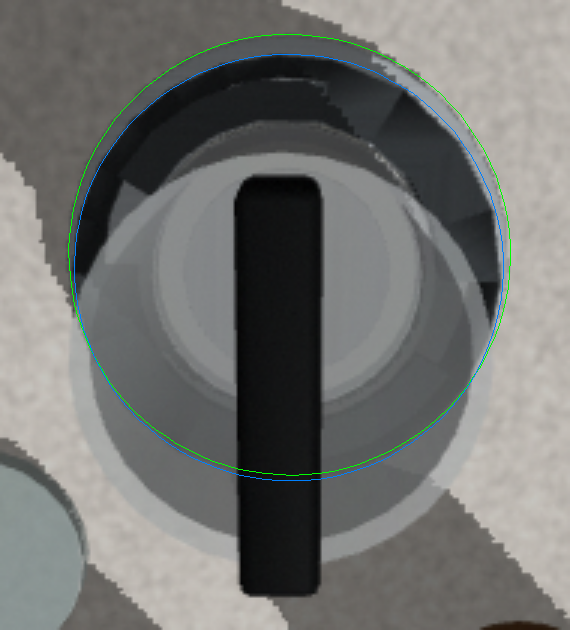

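```bash
python3 - <<'E'
from h import *
s=monitor.get_state(); print(s["time"],s["tcp_pos"],s["tool_rot"],abs(s["joint_vel"]).max())
E
```

```text
1.8667 [0.56392692 0.08835491 0.32642479] [-3.14124876 -0.00431172 -3.02461086] 0.05263242094087978
```

>>> servo_tool([
  [[0, 0, -1, 0, 1], [0, 0, -2, 0, 1], [0, 0, -3, 0, 1], [0, 0, -3, 0, 1], [0, 0, -3, 0, 1]],
])

```text
time: 2.28
tcp_pos: [0.5623, 0.0835, 0.2385]
tool_rot: [-3.14, -0.003, -3.029]
contact_force: [0.4, 0.1, 0.7]
opening: 0.0852
```

>>> servo_tool([
  [[0, 0, -0.8, 0, 1], [0, 0, -1.5, 0, 1], [0, 0, -1.5, 0, 1], [0, 0, -1.5, 0, 1], [0, 0, -1.5, 0, -1], [0, 0, -1.5, 0, -1], [0, 0, -1.5, 0, -1], [0, 0, -1.5, 0, -1], [0, 0, -1.5, 0, -1], [0, 0, -1.5, 0, -1], [0, 0, -1.5, 0, -1], [0, 0, -1.5, 0, -1], [0, 0, -1.5, 0, -1]],
])

```text
time: 3.37
tcp_pos: [0.5632, 0.0845, 0.1948]
tool_rot: [3.141, 0.001, -3.028]
contact_force: [-0.5, 1.4, 3.2]
opening: 0.0168
```

>>> servo_tool([
  [[0, 0, -0.1, 0, -1], [0, 0, -0.2, 0, -1], [0, 0, -0.3, 0, -1], [0, 0, -0.3, 0, -1], [0, 0, -0.3, 0, -1], [0, 0, -0.3, 0, -1]],
])

```text
time: 3.87
tcp_pos: [0.5635, 0.0844, 0.1877]
tool_rot: [3.141, 0.003, -3.028]
contact_force: [-3.3, 1.7, 10.3]
opening: 0.0165
```

>>> servo_tool([
  [[0, 0, 0, 0.8, -1], [0, 0, 0, 1.6, -1], [0, 0, 0, 2.4, -1], [0, 0, 0, 3.2, -1], [0, 0, 0, 4.0, -1], [0, 0, 0, 4.8, -1], [0, 0, 0, 5.6, -1], [0, 0, 0, 6.4, -1], [0, 0, 0, 7.2, -1], [0, 0, 0, 8.0, -1], [0, 0, 0, 8.8, -1], [0, 0, 0, 9.6, -1], [0, 0, 0, 10.4, -1], [0, 0, 0, 11.2, -1], [0, 0, 0, 12, -1], [0, 0, 0, 12.5, -1], [0, 0, 0, 12.5, -1], [0, 0, 0, 12.5, -1]],
])

```text
time: 5.37
tcp_pos: [0.5639, 0.0841, 0.1879]
tool_rot: [-3.138, 0.001, -1.719]
contact_force: [-1.2, -0.2, 10.5]
opening: 0.017
```

>>> servo_tool([
  [[0, 0, 0.3, 0, -1], [0, 0, 0.6, 0, -1], [0, 0, 0.9, 0, -1], [0, 0, 1.3, 0, -1], [0, 0, 1.7, 0, -1], [0, 0, 2.1, 0, -1], [0, 0, 2.1, 0, -1]],
])

```text
time: 5.95
tcp_pos: [0.5639, 0.0844, 0.2518]
tool_rot: [-3.138, 0.002, -1.72]
contact_force: [0.8, 0.7, -2.3]
opening: 0.0169
```

>>> servo_tool([
  [[0, 0.6, 0, 0, -1], [-0.3, 1.5, 0, 0, -1], [-0.5, 2.5, 0, 0, -1], [-0.7, 3.5, 0, 0, -1], [-0.8, 4.5, 0, 0, -1], [-0.9, 5.5, 0, 0, -1], [-1.1, 6.5, 0, 0, -1], [-1.2, 7.3, 0, 0, -1], [-1.2, 7.5, 0, 0, -1], [-1.2, 7.5, 0, 0, -1], [-1.2, 7.5, -0.7, 0, -1], [-1.2, 7.5, -1.4, 0, -1], [-1.2, 7.5, -1.9, 0, -1], [-1.2, 7.5, -2.2, 0, -1], [-1.2, 7.5, -2.2, 0, -1], [-1.2, 7.5, -2.2, 0, -1]],
])

```text
time: 7.28
tcp_pos: [0.5273, 0.3086, 0.1827]
tool_rot: [-3.141, -0.001, -1.72]
contact_force: [-0.8, 0.4, -3.1]
opening: 0.0166
```

```bash
python3 - <<'E'
from h import *
im=camera("side")[:,:,::-1]; cv2.imwrite("pics/s2.png",im)
s=monitor.get_state(); print(s["tcp_pos"],s["contact_force"])
E
```

```text
[0.52766396 0.30904731 0.18368143] [ 0.43500984  0.01711115 -3.44019564]
```

View pics/s2.png

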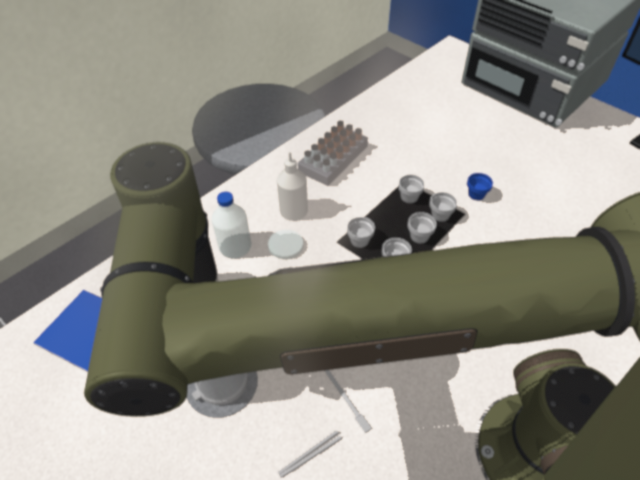

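The side view is mostly covered by the arm, but the bell is over the pad near (222,385) and its full weight is carried. I'll lower it the last 8 mm until the force drops.

>>> servo_tool([
  [[0, 0, -0.1, 0, -1], [0, 0, -0.2, 0, -1], [0, 0, -0.27, 0, -1], [0, 0, -0.27, 0, -1], [0, 0, -0.27, 0, -1]],
])

```text
time: 7.75
tcp_pos: [0.5273, 0.3097, 0.1759]
tool_rot: [-3.14, 0.002, -1.719]
contact_force: [-2.3, -0.3, 4.9]
opening: 0.0166
```

>>> servo_tool([
  [[0, 0, 0.08, 0, -1], [0, 0, 0.08, 0, 1], [0, 0, 0.08, 0, 1], [0, 0, 0.08, 0, 1], [0, 0, 0.08, 0, 1], [0, 0, 0.08, 0, 1], [0, 0, 0.08, 0, 1], [0, 0, 0.5, 0, 1], [0, 0, 1, 0, 1], [0, 0, 2, 0, 1], [0, 0, 3, 0, 1], [0, 0, 4, 0, 1], [0, 0, 4.3, 0, 1], [0, 0, 4.3, 0, 1]],
])

```text
time: 8.92
tcp_pos: [0.5279, 0.3096, 0.3083]
tool_rot: [-3.137, 0.005, -1.72]
contact_force: [-0.3, 0.2, -0.7]
opening: 0.0854
```

```bash
python3 - <<'E'
from h import *
s=monitor.get_state(); print(s["tcp_pos"],s["opening"])
m=camera_model("wrist"); np.savez("w3.npz",**m); cv2.imwrite("pics/w3.png",camera("wrist")[:,:,::-1])
im=camera("top")[:,:,::-1]; cv2.imwrite("pics/t3.png",im)
E
```

```text
[0.52786837 0.30959028 0.30825815] 0.08538189482223102
```

View pics/w3.png

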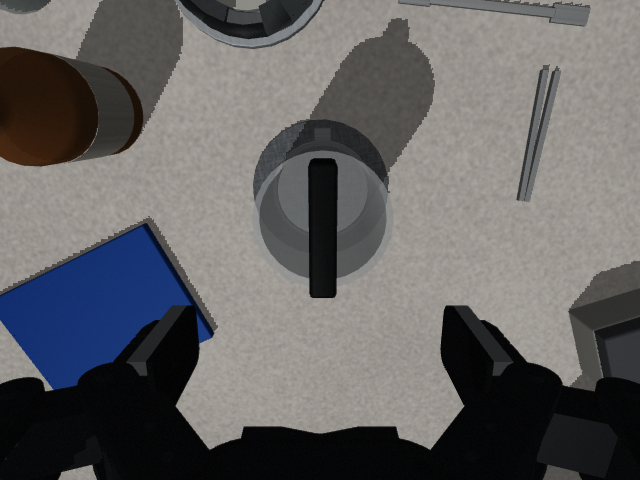

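View pics/t3.png

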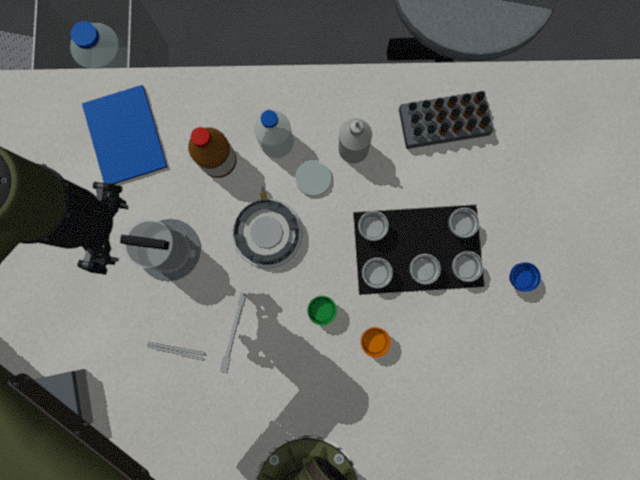

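The bell stands upright on the pad (top view, bar at (145,242)), the base is open at (267,233), and the cups haven't moved. I'll measure the rims precisely.

```bash
cat >> h.py <<'E'
def circ_ov(im,m,x,y,rz,roi,S,f):
    x0,y0,x1,y1=roi; c=cv2.resize(im[y0:y1,x0:x1],None,fx=S,fy=S,interpolation=cv2.INTER_CUBIC); t=np.linspace(0,6.283,120)
    for r,z,col in rz:
        q=((proj("",np.c_[x+r*np.cos(t),y+r*np.sin(t),0*t+z],m)-[x0,y0]+.5)*S).astype(int)
        cv2.polylines(c,[q.reshape(-1,1,2)],True,col,1)
    cv2.imwrite(f,c)
def rim(im,m,u,v,z=.054,r=.0325,win=28):
    # fit circle of radius r at height z by max gradient along model circle
    g=cv2.GaussianBlur(cv2.cvtColor(im,cv2.COLOR_BGR2GRAY).astype(np.float32),(0,0),1.0)
    t=np.linspace(0,6.283,120,endpoint=False)
    def f(p):
        a=[]
        for rr in(r-.002,r+.002):
            q=proj("",np.c_[p[0]+rr*np.cos(t),p[1]+rr*np.sin(t),0*t+z],m).astype(np.float32)
            a.append(cv2.remap(g,q[:,0].reshape(1,-1),q[:,1].reshape(1,-1),cv2.INTER_LINEAR)[0])
        return -np.clip(a[0]-a[1],-20,40).mean()
    c=ray("",u,v,z,m)[:2]; best=None
    for dx in np.arange(-.008,.0081,.002):
        for dy in np.arange(-.008,.0081,.002):
            k=f(c+[dx,dy])
            if best is None or k<best[0]: best=(k,c+[dx,dy])
    r_=minimize(f,best[1],method='Nelder-Mead',options=dict(initial_simplex=np.array([best[1],best[1]+[.001,0],best[1]+[0,.001]])))
    return r_.x,r_.fun
E
python3 - <<'E'
from h import *
im=cv2.imread("pics/t3.png"); m=camera_model("top")
for (u,v) in [(374,226),(464,222),(377,272),(425,268),(467,266)]: print(rim(im,m,u,v))
print("platform",rim(im,m,267,232,z=.030,r=.036))
circ_ov(im,m,.5627,.085,((.08,.0,(0,255,0)),(.073,.038,(255,128,0)),(.053,.038,(255,0,255)),(.036,.03,(0,0,255))),(225,190,310,280),6,"pics/t3b.png")
E
```

```text
(array([ 0.57003029, -0.15267976]), np.float64(-29.302885055541992))
(array([ 0.57350803, -0.34862409]), np.float64(-28.493213653564453))
(array([ 0.46756013, -0.15760148]), np.float64(-39.974998474121094))
(array([ 0.47444169, -0.26215614]), np.float64(-39.822757720947266))
(array([ 0.47877914, -0.35400839]), np.float64(-31.861881256103516))
platform (array([0.57279639, 0.07133333]), np.float64(-14.406798362731934))
```

View pics/t3b.png

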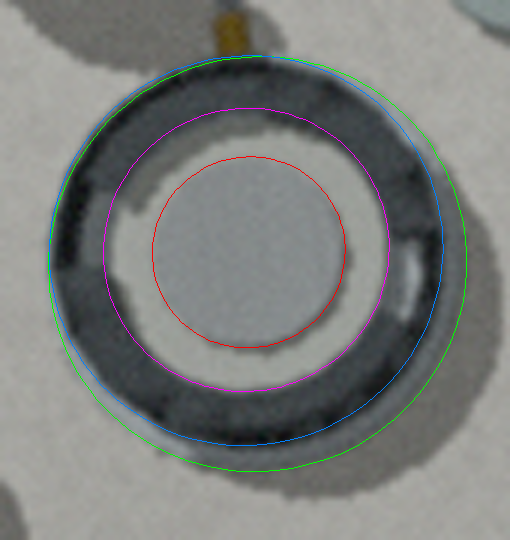

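>>> servo_tool([
  [[0.2, -1.2, 0, -0.5, 1], [0.3, -2.5, 0, -1.2, 1], [0.4, -3.8, 0, -1.9, 1], [0.6, -5.1, 0, -2.5, 1], [0.7, -6.4, 0, -3.1, 1], [0.8, -7.7, 0, -3.7, 1], [0.9, -9.0, 0, -4.3, 1], [1.0, -10.3, 0, -4.9, 1], [1.1, -11.6, 0, -5.5, 1], [1.2, -12.9, 0, -6.1, 1], [1.3, -14.2, -1, -6.1, 1], [1.4, -15.4, -2, -6.1, 1], [1.4, -15.4, -3, -6.1, 1], [1.4, -15.4, -3.6, -6.1, 1], [1.4, -15.4, -3.6, -6.1, 1], [1.4, -15.4, -3.6, -6.1, 1]],
])

```text
time: 10.35
tcp_pos: [0.5681, -0.1529, 0.1937]
tool_rot: [3.139, -0.003, -2.359]
contact_force: [-0.0, 0.6, 0.9]
opening: 0.0851
```

```bash
python3 - <<'E'
from h import *
m=camera_model("wrist"); np.savez("w4.npz",**m); cv2.imwrite("pics/w4.png",camera("wrist")[:,:,::-1])
s=monitor.get_state(); print(s["tcp_pos"],s["tool_rot"])
E
```

```text
[ 0.56911623 -0.15265437  0.19598158] [-3.14091539e+00 -5.77327024e-04 -2.35790290e+00]
```

View pics/w4.png

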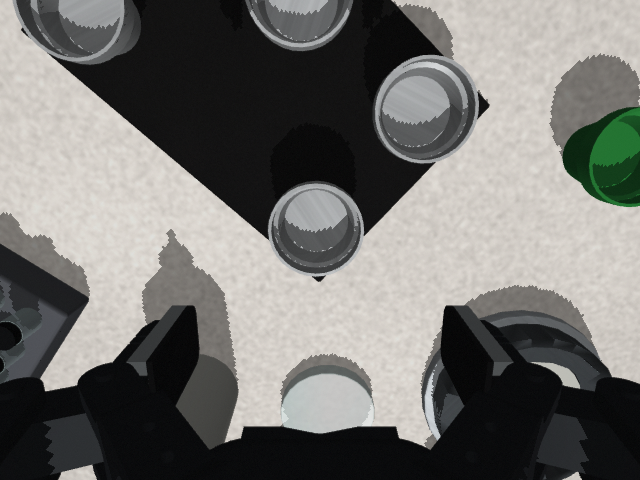

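```bash
python3 - <<'E'
from h import *
im=cv2.imread("pics/w4.png"); m=dict(np.load("w4.npz"))
for u,v in((316,228),(426,110)):
    print(ray("",u,v,.054,m).round(4), rim(im,m,u,v))
r=rim(im,m,316,228)[0]
circ_ov(im,m,r[0],r[1],((.0325,.054,(0,0,255)),(.0305,.054,(0,255,255))),(250,160,390,290),4,"pics/w4b.png")
E
```

```text
[ 0.5692 -0.1553  0.054 ] (array([ 0.57098988, -0.15491151]), np.float64(-13.631471633911133))
[ 0.4668 -0.16    0.054 ] (array([ 0.46694832, -0.16108618]), np.float64(-19.40363311767578))
```

View pics/w4b.png

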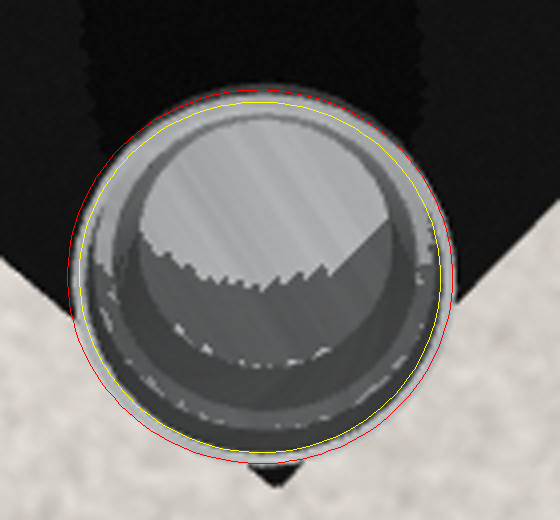

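>>> servo_tool([
  [[0.03, -0.05, -1, 0, 1], [0.03, -0.05, -2, 0, 1], [0.03, -0.05, -3, 0, 1], [0.03, -0.05, -4, 0, 1], [0.03, -0.05, -4.6, 0, 1], [0.03, -0.05, -4.95, 0, 1], [0.03, -0.05, -4.95, 0, 1], [0.03, -0.05, -4.95, 0, 1]],
])

```text
time: 11.07
tcp_pos: [0.5711, -0.1539, 0.0487]
tool_rot: [-3.139, 0.001, -2.357]
contact_force: [0.0, 0.8, 0.0]
opening: 0.0854
```

>>> servo_tool([
  [[0, 0, 0, 0, -1], [0, 0, 0, 0, -1], [0, 0, 0, 0, -1], [0, 0, 0, 0, -1], [0, 0, 0, 0, -1], [0, 0, 0, 0, -1], [0, 0, 0, 0, -1], [0, 0, 0.3, 0, -1], [0, 0, 1, 0, -1], [0, 0, 2, 0, -1], [0, 0, 3, 0, -1], [0, 0, 3, 0, -1], [0, 0, 3, 0, -1]],
])

```text
time: 12.15
tcp_pos: [0.5711, -0.1541, 0.1399]
tool_rot: [-3.138, 0.004, -2.358]
contact_force: [-1.4, 0.0, -2.6]
opening: 0.0623
```

```bash
python3 - <<'E'
from h import *
m=camera_model("wrist"); np.savez("w5.npz",**m); cv2.imwrite("pics/w5.png",camera("wrist")[:,:,::-1])
cv2.imwrite("pics/s5.png",camera("side")[:,:,::-1])
s=monitor.get_state(); print(s["tcp_pos"],s["tool_rot"],s["contact_force"])
E
```

```text
[ 0.56948485 -0.15388398  0.13620882] [ 3.14034229e+00 -3.50232575e-05 -2.35846935e+00] [-0.35737285  0.54311861 -1.1398167 ]
```

View pics/w5.png

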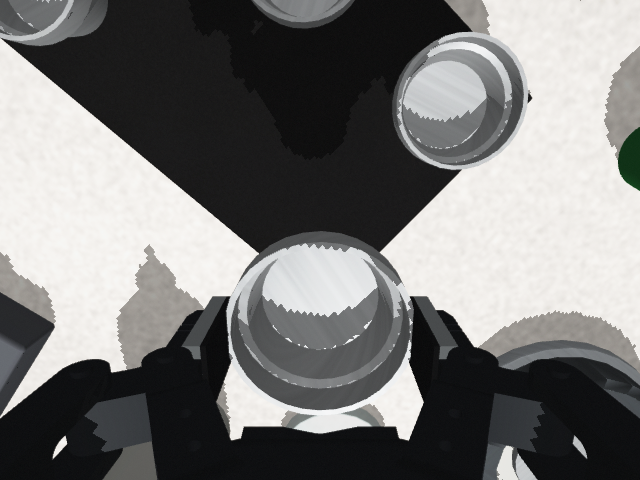

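View pics/s5.png

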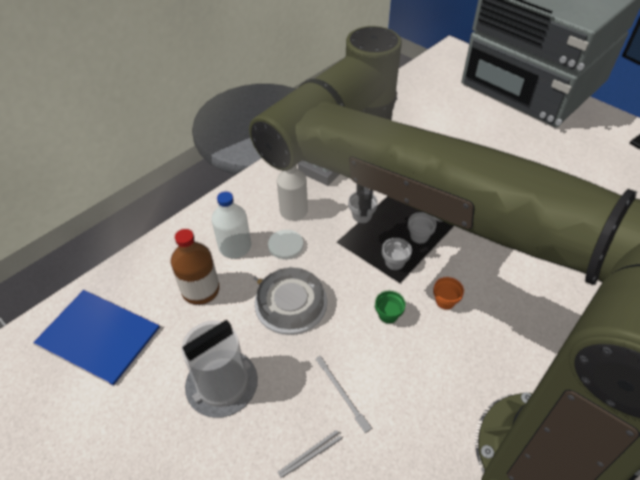

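The wrist view shows the cup held level, with its rim centred at (320,322) between the pads. In the side view the bell stands on the pad at (215,360). Next I'll measure how far the cup's axis is from the TCP.

```bash
python3 - <<'E'
from h import *
im=cv2.imread("pics/w5.png"); m=dict(np.load("w5.npz"))
for z in(.140,.1425,.145):
    r=rim(im,m,320,322,z=z,r=.0325); print(z,r)
    r3=rim(im,m,320,322,z=z,r=.034); print(z,r3)
z=.1425;r=ray("",320,322,z,m)
circ_ov(im,m,r[0],r[1],((.0325,z,(0,0,255)),(.0305,z,(0,255,255))),(220,220,420,420),3,"pics/w5b.png")
print(r)
E
```

```text
0.14 (array([ 0.56525091, -0.16041495]), np.float64(-17.828161239624023))
0.14 (array([ 0.57448628, -0.15199379]), np.float64(-20.159889221191406))
0.1425 (array([ 0.57313653, -0.15268855]), np.float64(-23.059465408325195))
0.1425 (array([ 0.57490237, -0.15132837]), np.float64(-20.594465255737305))
0.145 (array([ 0.57283778, -0.1537508 ]), np.float64(-21.241178512573242))
0.145 (array([ 0.57432787, -0.15269807]), np.float64(-20.770414352416992))
[ 0.56847093 -0.1569612   0.1425    ]
```

View pics/w5b.png

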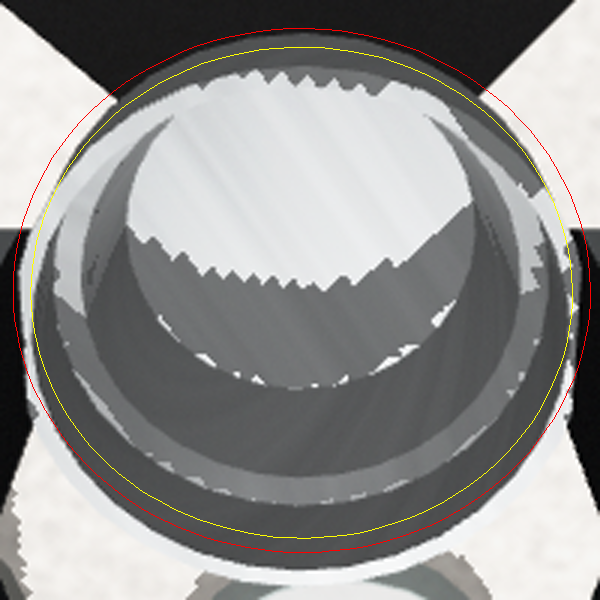

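>>> servo_tool([
  [[0, 0.5, 0.2, 0, -1], [0, 1.3, 0.4, 0, -1], [-0.1, 2.3, 0.5, 0, -1], [-0.1, 3.4, 0.5, 0, -1], [-0.2, 4.5, 0.5, 0, -1], [-0.2, 5.6, 0.5, 0, -1], [-0.27, 6.7, 0.4, 0, -1], [-0.27, 7.6, 0.2, 0, -1], [-0.27, 7.96, 0, 0, -1], [-0.27, 7.96, -0.5, 0, -1], [-0.27, 7.96, -1.2, 0, -1], [-0.27, 7.96, -1.7, 0, -1], [-0.27, 7.96, -2.0, 0, -1], [-0.27, 7.96, -2.05, 0, -1], [-0.27, 7.96, -2.1, 0, -1], [-0.27, 7.96, -2.1, 0, -1], [-0.27, 7.96, -2.1, 0, -1]],
])

```text
time: 13.67
tcp_pos: [0.5619, 0.0841, 0.0757]
tool_rot: [-3.141, -0.0, -2.358]
contact_force: [-6.2, 0.1, 11.0]
opening: 0.0619
```

>>> servo_tool([
  [[0, 0, 0.07, 0, -1], [0, 0, 0.07, 0, 1], [0, 0, 0.07, 0, 1], [0, 0, 0.07, 0, 1], [0, 0, 0.07, 0, 1], [0, 0, 0.5, 0, 1], [0, 0, 1.5, 0, 1], [0, 0, 2.5, 0, 1], [0, 0, 3.5, 0, 1], [0, 0, 4, 0, 1], [0, 0, 4, 0, 1], [0, 0, 4, 0, 1]],
])

```text
time: 14.67
tcp_pos: [0.5623, 0.0849, 0.1956]
tool_rot: [-3.141, 0.003, -2.358]
contact_force: [-0.7, 0.1, -1.5]
opening: 0.0853
```

```bash
python3 - <<'E'
from h import *
m=camera_model("wrist"); np.savez("w6.npz",**m); im=camera("wrist")[:,:,::-1].copy(); cv2.imwrite("pics/w6.png",im)
s=monitor.get_state(); print(s["tcp_pos"],s["tool_rot"],s["contact_force"])
t=np.array([.5625,.085,.08]); q=proj("",t,m)[0]; print(q, rim(im,m,*q,z=.08))
circ_ov(im,m,.5625,.085,((.0325,.08,(0,0,255)),(.073,.038,(0,255,255)),(.08,.005,(0,255,0))),(200,100,440,340),3,"pics/w6b.png")
E
```

```text
[0.56172941 0.0847824  0.193971  ] [ 3.14128745e+00  4.52677034e-04 -2.35824398e+00] [-1.01265355 -0.22070598 -1.93518483]
[320.2040797 238.2148306] (array([0.5625526 , 0.08501302]), np.float64(-23.76386260986328))
```

View pics/w6b.png

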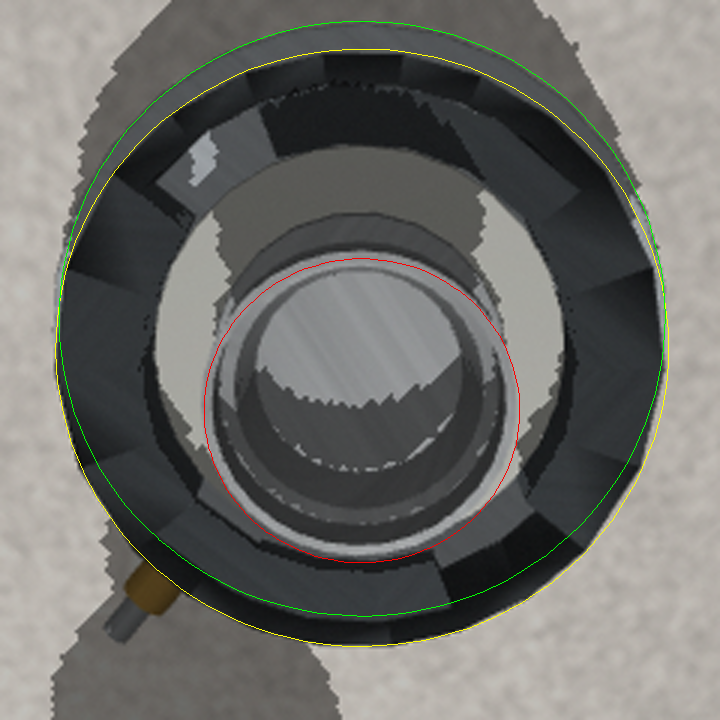

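>>> servo_tool([
  [[0, -0.7, 0, 0, 1], [0, -2, 0, 0, 1], [0.1, -3.3, 0, 0, 1], [0.1, -4.6, 0, 0, 1], [0.2, -5.9, 0, 0, 1], [0.2, -7.2, 0, 0, 1], [0.3, -8.5, 0, 0, 1], [0.3, -9.8, 0, 0, 1], [0.4, -11.1, 0, 0, 1], [0.4, -12.4, 0, 0, 1], [0.4, -13.6, 0, 0, 1], [0.4, -14.5, 0, 0, 1], [0.4, -14.5, 0, 0, 1], [0.4, -14.5, 0, 0, 1], [0.4, -14.5, 0, 0, 1]],
])

```text
time: 15.97
tcp_pos: [0.5734, -0.35, 0.1923]
tool_rot: [3.139, -0.001, -2.359]
contact_force: [-0.4, 0.4, -0.1]
opening: 0.0858
```

```bash
cat > look.py <<'E'
import sys
from h import *
tag=sys.argv[1]; x,y=float(sys.argv[2]),float(sys.argv[3])
m=camera_model("wrist"); np.savez(tag+".npz",**m); im=camera("wrist")[:,:,::-1].copy(); cv2.imwrite(f"pics/{tag}.png",im)
s=monitor.get_state(); print(s["time"],s["tcp_pos"].round(4),s["tool_rot"].round(3))
z=float(sys.argv[4]) if len(sys.argv)>4 else .054
q=proj("",[x,y,z],m)[0]; r,c=rim(im,m,*q,z=z); print(q.round(),r.round(4),c)
print("shift units",((r-s["tcp_pos"][:2])/.03).round(2))
t=np.linspace(0,6.283,100)
q=proj("",np.c_[r[0]+.0325*np.cos(t),r[1]+.0325*np.sin(t),0*t+z],m).astype(int)
cv2.polylines(im,[q.reshape(-1,1,2)],True,(0,0,255),1); cv2.imwrite(f"pics/{tag}o.png",im)
E
python3 look.py w7 .574 -.351
```

```text
16.0167 [ 0.5737 -0.3495  0.1929] [ 3.14  -0.    -2.358]
[318. 229.] [ 0.5735 -0.3542] -32.30449295043945
shift units [-0.01 -0.16]
```

View pics/w7o.png

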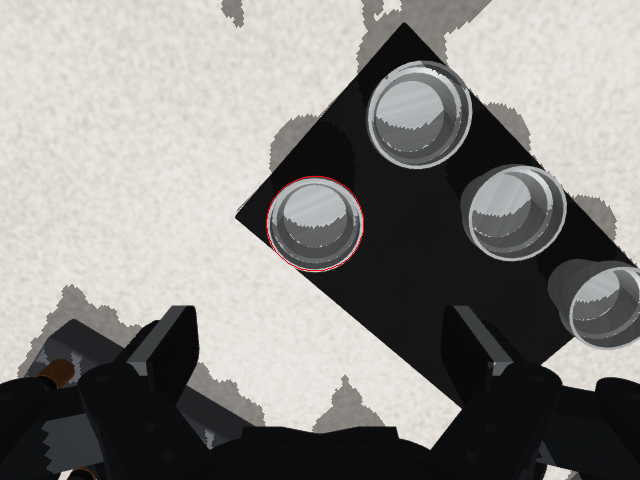

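>>> servo_tool([
  [[0, -0.13, -1, 0, 1], [0, -0.13, -2, 0, 1], [0, -0.13, -3, 0, 1], [0, -0.13, -4, 0, 1], [0, -0.13, -4.6, 0, 1], [0, -0.13, -4.87, 0, 1], [0, -0.13, -4.87, 0, 1], [0, -0.13, -4.87, 0, 1], [0, -0.13, -4.87, 0, -1], [0, -0.13, -4.87, 0, -1], [0, -0.13, -4.87, 0, -1], [0, -0.13, -4.87, 0, -1], [0, -0.13, -4.87, 0, -1], [0, -0.13, -4.87, 0, -1], [0, -0.13, -4.87, 0, -1]],
])

```text
time: 17.27
tcp_pos: [0.5753, -0.3548, 0.0509]
tool_rot: [-3.137, 0.002, -2.358]
contact_force: [-0.0, 2.2, 5.4]
opening: 0.0625
```

>>> servo_tool([
  [[0, 0, 0.3, 0, -1], [0, 0, 1, 0, -1], [0, 0, 2, 0, -1], [0, 0, 3, 0, -1], [0, 0, 3.5, 0, -1], [0, 0, 3.5, 0, -1], [0, 0, 3.5, 0, -1], [0, 0, 3.5, 0, -1]],
])

```text
time: 17.93
tcp_pos: [0.5733, -0.3538, 0.1512]
tool_rot: [3.139, -0.0, -2.358]
contact_force: [-0.3, 0.0, -2.5]
opening: 0.0626
```

```bash
python3 look.py w8 .5735 -.353 .158
```

```text
17.9833 [ 0.5731 -0.3537  0.1507] [ 3.139e+00 -1.000e-03 -2.358e+00]
[322. 340.] [ 0.5746 -0.3531] -24.28617286682129
shift units [0.05 0.02]
```

View pics/w8o.png

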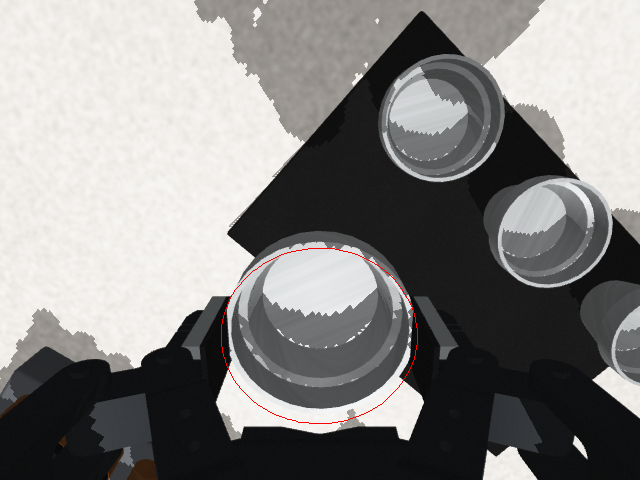

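>>> servo_tool([
  [[0, 0.7, 0.2, 0, -1], [0, 2, 0.3, 0, -1], [-0.1, 3.3, 0.3, 0, -1], [-0.1, 4.6, 0.3, 0, -1], [-0.2, 5.9, 0.3, 0, -1], [-0.2, 7.2, 0.3, 0, -1], [-0.3, 8.5, 0.3, 0, -1], [-0.3, 9.8, 0.3, 0, -1], [-0.37, 11.1, 0.3, 0, -1], [-0.37, 12.4, 0.3, 0, -1], [-0.37, 13.6, 0.3, 0, -1], [-0.37, 14.4, 0.3, 0, -1], [-0.37, 14.6, 0.2, 0, -1], [-0.37, 14.6, 0, 0, -1], [-0.37, 14.6, -0.5, 0, -1], [-0.37, 14.6, -1.0, 0, -1], [-0.37, 14.6, -1.5, 0, -1], [-0.37, 14.6, -1.7, 0, -1], [-0.37, 14.6, -1.7, 0, -1], [-0.37, 14.6, -1.7, 0, -1]],
])

```text
time: 19.65
tcp_pos: [0.5627, 0.0828, 0.1014]
tool_rot: [-3.142, -0.001, -2.359]
contact_force: [-0.0, -0.3, -0.5]
opening: 0.0623
```

>>> servo_tool([
  [[0, 0, -0.1, 0, -1], [0, 0, -0.2, 0, -1], [0, 0, -0.25, 0, -1], [0, 0, -0.25, 0, -1], [0, 0, -0.25, 0, -1]],
])

```text
time: 20.07
tcp_pos: [0.5635, 0.0839, 0.0968]
tool_rot: [-3.14, 0.002, -2.358]
contact_force: [-3.8, -1.3, 7.8]
opening: 0.0621
```

Contact at the expected nested height, so I'll release.

>>> servo_tool([
  [[0, 0, 0.05, 0, -1], [0, 0, 0.05, 0, 1], [0, 0, 0.05, 0, 1], [0, 0, 0.05, 0, 1], [0, 0, 0.05, 0, 1], [0, 0, 0.5, 0, 1], [0, 0, 1.5, 0, 1], [0, 0, 2.5, 0, 1], [0, 0, 3.3, 0, 1], [0, 0, 3.3, 0, 1], [0, 0, 3.3, 0, 1]],
])

```text
time: 20.98
tcp_pos: [0.5634, 0.0841, 0.1948]
tool_rot: [-3.141, 0.003, -2.358]
contact_force: [0.1, -0.3, -1.3]
opening: 0.0855
```

```bash
python3 look.py w9 .5625 .085 .100
```

```text
21.0333 [0.5627 0.084  0.1929] [ 3.141  0.    -2.358]
[323. 248.] [0.5644 0.0851] -30.8369140625
shift units [0.06 0.04]
```

View pics/w9o.png

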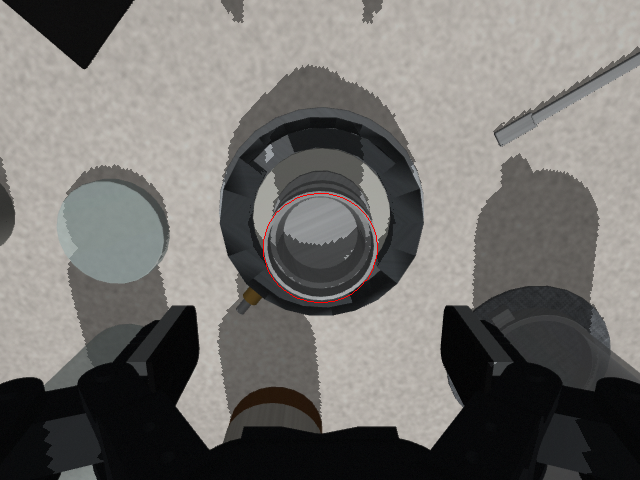

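>>> servo_tool([
  [[-0.2, -0.6, 0, 0, 1], [-0.6, -1.6, 0, 0, 1], [-1.1, -2.7, 0, 0, 1], [-1.6, -3.8, 0, 0, 1], [-2, -4.9, 0, 0, 1], [-2.4, -6, 0, 0, 1], [-2.8, -7.1, 0, 0, 1], [-3.1, -7.8, 0, 0, 1], [-3.18, -8.1, 0, 0, 1], [-3.18, -8.1, 0, 0, 1], [-3.18, -8.1, 0, 0, 1], [-3.18, -8.1, 0, 0, 1]],
])

```text
time: 22.03
tcp_pos: [0.4674, -0.1586, 0.1923]
tool_rot: [3.141, -0.001, -2.358]
contact_force: [-0.1, 1.2, 0.8]
opening: 0.0853
```

```bash
python3 look.py w10 .4672 -.159
```

```text
22.0833 [ 0.4675 -0.1584  0.1925] [ 3.141e+00 -1.000e-03 -2.357e+00]
[320. 229.] [ 0.4672 -0.161 ] -27.582569122314453
shift units [-0.01 -0.09]
```

View pics/w10o.png

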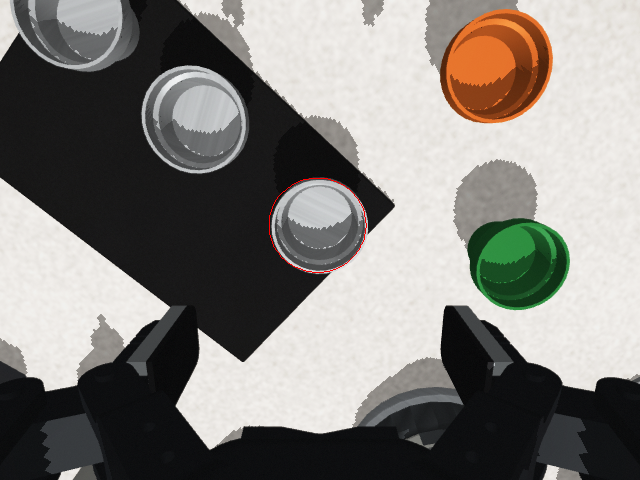

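The steel cup sits at (319,226) on the mat. The green cup (519,262) is well beyond finger reach. Grasping now.

>>> servo_tool([
  [[0, -0.05, -1, 0, 1], [0, -0.05, -2, 0, 1], [0, -0.05, -3, 0, 1], [0, -0.05, -4, 0, 1], [0, -0.05, -4.6, 0, 1], [0, -0.05, -4.85, 0, 1], [0, -0.05, -4.85, 0, 1], [0, -0.05, -4.85, 0, 1], [0, -0.05, -4.85, 0, -1], [0, -0.05, -4.85, 0, -1], [0, -0.05, -4.85, 0, -1], [0, -0.05, -4.85, 0, -1], [0, -0.05, -4.85, 0, -1], [0, -0.05, -4.85, 0, -1], [0, -0.05, -4.85, 0, -1]],
])

```text
time: 23.33
tcp_pos: [0.4689, -0.1608, 0.0501]
tool_rot: [-3.138, 0.003, -2.358]
contact_force: [-0.6, 0.9, 5.8]
opening: 0.0625
```

>>> servo_tool([
  [[0, 0, 0.3, 0, -1], [0, 0, 1, 0, -1], [0, 0, 2, 0, -1], [0, 0, 3, 0, -1], [0, 0, 4.2, 0, -1], [0, 0, 4.2, 0, -1], [0, 0, 4.2, 0, -1], [0, 0, 4.2, 0, -1]],
])

```text
time: 24.0
tcp_pos: [0.467, -0.1604, 0.1733]
tool_rot: [3.141, 0.001, -2.358]
contact_force: [-0.1, -0.1, -2.8]
opening: 0.062
```

```bash
python3 look.py w11 .467 -.16 .178
```

```text
24.05 [ 0.4667 -0.1605  0.1725] [ 3.140e+00 -1.000e-03 -2.358e+00]
[322. 336.] [ 0.4688 -0.1598] -26.151691436767578
shift units [0.07 0.02]
```

View pics/w11.png

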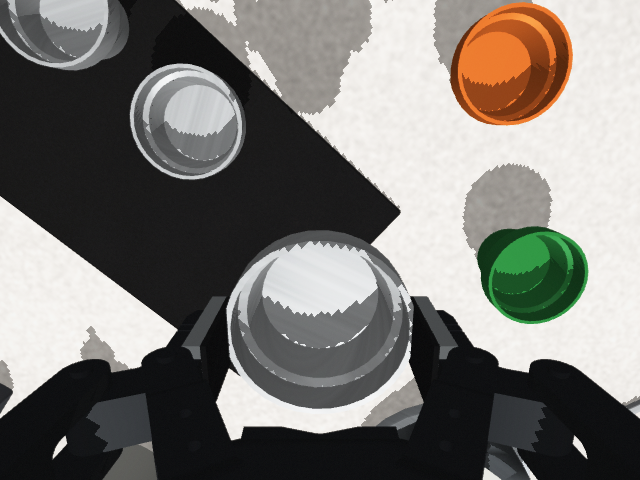

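>>> servo_tool([
  [[0.2, 0.6, 0.2, 0, -1], [0.6, 1.6, 0.3, 0, -1], [1.1, 2.7, 0.3, 0, -1], [1.6, 3.8, 0.3, 0, -1], [2.0, 4.9, 0.3, 0, -1], [2.4, 6, 0.3, 0, -1], [2.8, 7.1, 0.3, 0, -1], [3.1, 7.9, 0.3, 0, -1], [3.15, 8.17, 0.2, 0, -1], [3.15, 8.17, 0, 0, -1], [3.15, 8.17, -0.5, 0, -1], [3.15, 8.17, -1.0, 0, -1], [3.15, 8.17, -1.5, 0, -1], [3.15, 8.17, -1.75, 0, -1], [3.15, 8.17, -1.8, 0, -1], [3.15, 8.17, -1.9, 0, -1], [3.15, 8.17, -1.95, 0, -1], [3.15, 8.17, -1.95, 0, -1], [3.15, 8.17, -1.95, 0, -1]],
])

```text
time: 25.63
tcp_pos: [0.5622, 0.0842, 0.1162]
tool_rot: [-3.141, 0.001, -2.358]
contact_force: [-0.7, -1.5, 1.5]
opening: 0.0628
```

>>> servo_tool([
  [[0, 0, -0.06, 0, -1], [0, 0, -0.1, 0, -1], [0, 0, -0.1, 0, -1]],
])

```text
time: 25.88
tcp_pos: [0.5628, 0.0846, 0.1162]
tool_rot: [-3.139, 0.003, -2.357]
contact_force: [-7.2, 0.0, 14.3]
opening: 0.0623
```

Firm contact at .1162, which matches three nested cups. Releasing.

>>> servo_tool([
  [[0, 0, 0.12, 0, -1], [0, 0, 0.12, 0, 1], [0, 0, 0.12, 0, 1], [0, 0, 0.12, 0, 1], [0, 0, 0.12, 0, 1], [0, 0, 0.5, 0, 1], [0, 0, 1.5, 0, 1], [0, 0, 2.5, 0, 1], [0, 0, 3.1, 0, 1], [0, 0, 3.1, 0, 1], [0, 0, 3.1, 0, 1]],
])

```text
time: 26.8
tcp_pos: [0.5624, 0.0846, 0.2071]
tool_rot: [-3.141, 0.003, -2.358]
contact_force: [-0.3, -1.0, -0.6]
opening: 0.0857
```

```bash
python3 look.py w12 .5625 .085 .120
```

```text
26.85 [0.5618 0.0845 0.2054] [ 3.141e+00  1.000e-03 -2.358e+00]
[321. 253.] [0.5621 0.0843] -31.729494094848633
shift units [ 0.01 -0.01]
```

View pics/w12o.png

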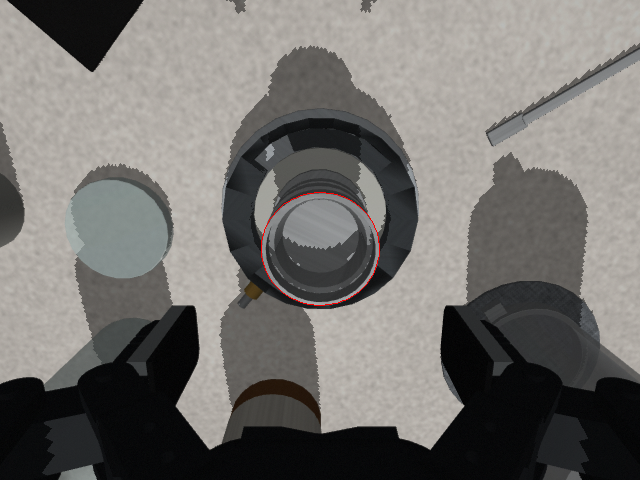

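>>> servo_tool([
  [[-0.2, -0.7, 0, 0, 1], [-0.5, -1.9, 0, 0, 1], [-0.8, -3.1, 0, 0, 1], [-1.1, -4.3, 0, 0, 1], [-1.4, -5.5, 0, 0, 1], [-1.7, -6.7, 0, 0, 1], [-2.0, -7.9, 0, 0, 1], [-2.3, -9.1, 0, 0, 1], [-2.6, -10.3, 0, 0, 1], [-2.8, -11.2, 0, 0, 1], [-2.9, -11.6, 0, 0, 1], [-2.9, -11.6, -0.4, 0, 1], [-2.9, -11.6, -0.4, 0, 1], [-2.9, -11.6, -0.4, 0, 1]],
])

```text
time: 28.02
tcp_pos: [0.4744, -0.2627, 0.1913]
tool_rot: [3.139, -0.001, -2.358]
contact_force: [0.5, 1.9, 0.3]
opening: 0.0855
```

```bash
python3 look.py w13 .4745 -.264
```

```text
28.0667 [ 0.4748 -0.2626  0.1922] [ 3.140e+00 -1.000e-03 -2.357e+00]
[318. 229.] [ 0.4725 -0.264 ] -40.0
shift units [-0.08 -0.05]
```

View pics/w13o.png

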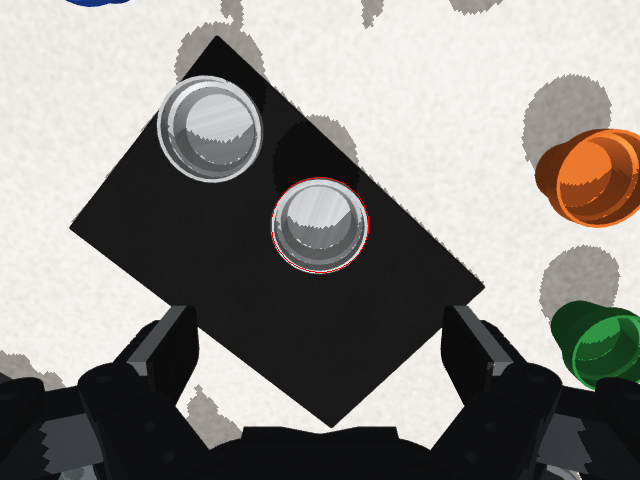

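>>> servo_tool([
  [[-0.04, -0.05, -1, 0, 1], [-0.04, -0.05, -2, 0, 1], [-0.04, -0.05, -3, 0, 1], [-0.04, -0.05, -4, 0, 1], [-0.04, -0.05, -4.6, 0, 1], [-0.04, -0.05, -4.85, 0, 1], [-0.04, -0.05, -4.85, 0, 1], [-0.04, -0.05, -4.85, 0, 1], [-0.04, -0.05, -4.85, 0, -1], [-0.04, -0.05, -4.85, 0, -1], [-0.04, -0.05, -4.85, 0, -1], [-0.04, -0.05, -4.85, 0, -1], [-0.04, -0.05, -4.85, 0, -1], [-0.04, -0.05, -4.85, 0, -1], [-0.04, -0.05, -4.85, 0, -1]],
])

```text
time: 29.32
tcp_pos: [0.4751, -0.2655, 0.0505]
tool_rot: [-3.138, 0.002, -2.358]
contact_force: [-0.6, 1.8, 6.6]
opening: 0.0628
```

>>> servo_tool([
  [[0, 0, 0.3, 0, -1], [0, 0, 1, 0, -1], [0, 0, 2, 0, -1], [0, 0, 3, 0, -1], [0, 0, 4, 0, -1], [0, 0, 4.9, 0, -1], [0, 0, 4.9, 0, -1], [0, 0, 4.9, 0, -1], [0, 0, 4.9, 0, -1]],
])

```text
time: 30.07
tcp_pos: [0.4734, -0.2648, 0.1943]
tool_rot: [3.141, 0.001, -2.358]
contact_force: [-0.3, -0.1, -1.5]
opening: 0.0626
```

```bash
python3 look.py w14 .473 -.264 .199
```

```text
30.1167 [ 0.4731 -0.2648  0.1935] [ 3.14  -0.    -2.358]
[323. 336.] [ 0.4734 -0.265 ] -25.979848861694336
shift units [ 0.01 -0.01]
```

View pics/w14.png

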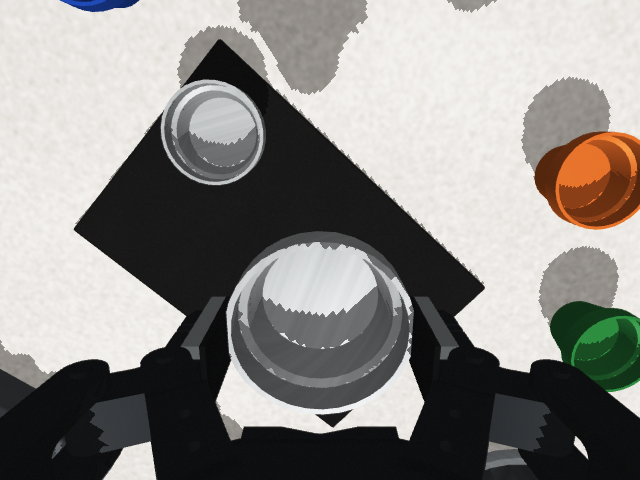

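>>> servo_tool([
  [[0.2, 0.7, 0.2, 0, -1], [0.5, 1.9, 0.3, 0, -1], [0.8, 3.1, 0.3, 0, -1], [1.1, 4.3, 0.3, 0, -1], [1.4, 5.5, 0.3, 0, -1], [1.7, 6.7, 0.3, 0, -1], [2.0, 7.9, 0.3, 0, -1], [2.3, 9.1, 0.3, 0, -1], [2.6, 10.3, 0.3, 0, -1], [2.85, 11.2, 0.3, 0, -1], [2.95, 11.65, 0.2, 0, -1], [2.95, 11.65, 0.1, 0, -1], [2.95, 11.65, -0.4, 0, -1], [2.95, 11.65, -0.9, 0, -1], [2.95, 11.65, -1.4, 0, -1], [2.95, 11.65, -1.75, 0, -1], [2.95, 11.65, -1.85, 0, -1], [2.95, 11.65, -1.95, 0, -1], [2.95, 11.65, -2.0, 0, -1], [2.95, 11.65, -2.0, 0, -1]],
])

```text
time: 31.78
tcp_pos: [0.5628, 0.084, 0.1366]
tool_rot: [-3.14, 0.002, -2.358]
contact_force: [-0.6, -0.1, 3.0]
opening: 0.0625
```

>>> servo_tool([
  [[0, 0, -0.04, 0, -1], [0, 0, -0.06, 0, -1], [0, 0, -0.06, 0, -1]],
])

```text
time: 32.03
tcp_pos: [0.5633, 0.0843, 0.1365]
tool_rot: [-3.139, 0.004, -2.358]
contact_force: [-4.1, 1.2, 11.3]
opening: 0.0627
```

>>> servo_tool([
  [[0, 0, 0.1, 0, -1], [0, 0, 0.1, 0, 1], [0, 0, 0.1, 0, 1], [0, 0, 0.1, 0, 1], [0, 0, 0.1, 0, 1], [0, 0, 0.5, 0, 1], [0, 0, 1.5, 0, 1], [0, 0, 2.5, 0, 1], [0, 0, 2.9, 0, 1], [0, 0, 2.9, 0, 1], [0, 0, 2.9, 0, 1]],
])

```text
time: 32.95
tcp_pos: [0.5625, 0.0846, 0.2211]
tool_rot: [-3.141, 0.002, -2.358]
contact_force: [0.4, -0.9, -1.0]
opening: 0.0855
```

```bash
python3 look.py w15 .5625 .085 .140
```

```text
33.0 [0.562  0.0845 0.2197] [ 3.141  0.    -2.358]
[321. 256.] [0.564  0.0854] -26.48501205444336
shift units [0.07 0.03]
```

View pics/w15o.png

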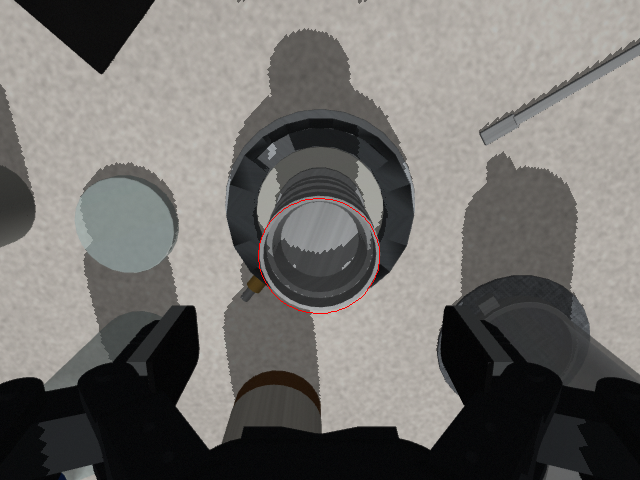

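>>> servo_tool([
  [[-0.1, -0.7, 0, 0, 1], [-0.3, -1.9, 0, 0, 1], [-0.5, -3.1, 0, 0, 1], [-0.8, -4.4, 0, 0, 1], [-1.1, -5.7, 0, 0, 1], [-1.3, -7, 0, 0, 1], [-1.6, -8.3, 0, 0, 1], [-1.8, -9.6, 0, 0, 1], [-2.1, -10.9, 0, 0, 1], [-2.4, -12.2, 0, 0, 1], [-2.6, -13.5, -0.3, 0, 1], [-2.8, -14.3, -0.6, 0, 1], [-2.8, -14.65, -0.9, 0, 1], [-2.8, -14.65, -0.9, 0, 1], [-2.8, -14.65, -0.9, 0, 1], [-2.8, -14.65, -0.9, 0, 1]],
])

```text
time: 34.33
tcp_pos: [0.4784, -0.3543, 0.1927]
tool_rot: [3.141, -0.0, -2.357]
contact_force: [-0.1, 0.0, 0.7]
opening: 0.0856
```

```bash
python3 look.py w16 .478 -.3555
```

```text
34.3833 [ 0.4787 -0.3541  0.1932] [-3.141  0.    -2.357]
[319. 228.] [ 0.478  -0.3575] -40.0
shift units [-0.02 -0.11]
```

View pics/w16o.png

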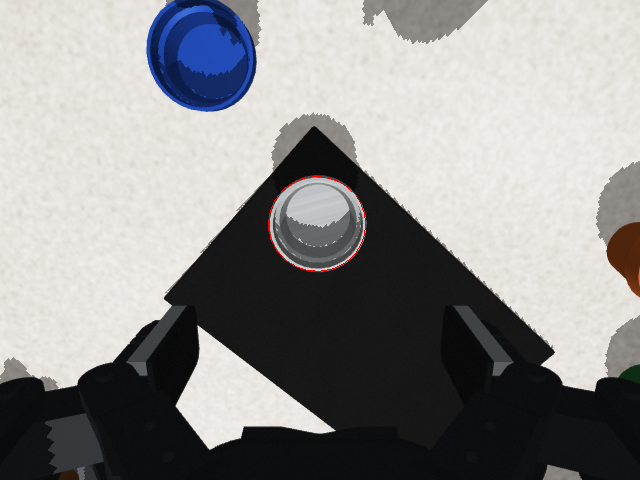

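Last steel cup at (317,224). The blue one (201,57) is not meant.

>>> servo_tool([
  [[-0.02, -0.1, -1, 0, 1], [-0.02, -0.1, -2, 0, 1], [-0.02, -0.1, -3, 0, 1], [-0.02, -0.1, -4, 0, 1], [-0.02, -0.1, -4.6, 0, 1], [-0.02, -0.1, -4.88, 0, 1], [-0.02, -0.1, -4.88, 0, 1], [-0.02, -0.1, -4.88, 0, 1], [-0.02, -0.1, -4.88, 0, -1], [-0.02, -0.1, -4.88, 0, -1], [-0.02, -0.1, -4.88, 0, -1], [-0.02, -0.1, -4.88, 0, -1], [-0.02, -0.1, -4.88, 0, -1], [-0.02, -0.1, -4.88, 0, -1], [-0.02, -0.1, -4.88, 0, -1]],
])

```text
time: 35.63
tcp_pos: [0.479, -0.3588, 0.0496]
tool_rot: [-3.137, 0.001, -2.358]
contact_force: [-0.2, 0.9, 5.9]
opening: 0.0626
```

>>> servo_tool([
  [[0, 0, 0.3, 0, -1], [0, 0, 1, 0, -1], [0, 0, 2, 0, -1], [0, 0, 3, 0, -1], [0, 0, 4, 0, -1], [0, 0, 5, 0, -1], [0, 0, 5.6, 0, -1], [0, 0, 5.6, 0, -1], [0, 0, 5.6, 0, -1], [0, 0, 5.6, 0, -1]],
])

```text
time: 36.47
tcp_pos: [0.4772, -0.3577, 0.2135]
tool_rot: [3.14, 0.0, -2.358]
contact_force: [-0.2, 0.2, -2.6]
opening: 0.0629
```

```bash
python3 look.py w17 .478 -.357 .22
```

```text
36.5167 [ 0.477  -0.3577  0.2128] [ 3.139 -0.    -2.358]
[320. 341.] [ 0.4782 -0.3582] -30.109439849853516
shift units [ 0.04 -0.02]
```

View pics/w17.png

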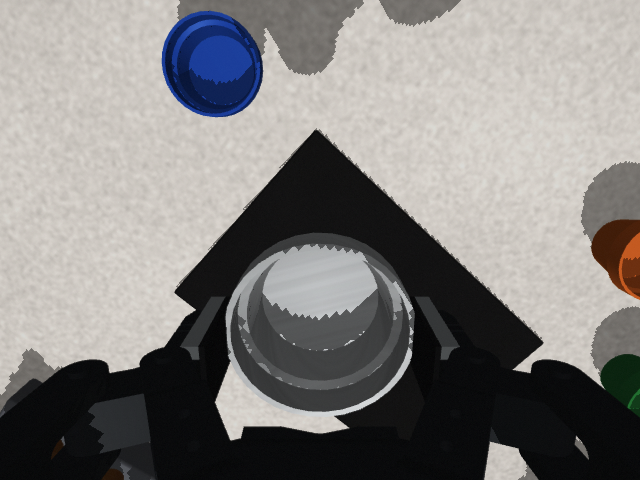

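>>> servo_tool([
  [[0.1, 0.7, 0.2, 0, -1], [0.3, 1.9, 0.3, 0, -1], [0.5, 3.1, 0.3, 0, -1], [0.8, 4.4, 0.3, 0, -1], [1.1, 5.7, 0.3, 0, -1], [1.3, 7, 0.3, 0, -1], [1.6, 8.3, 0.3, 0, -1], [1.8, 9.6, 0.3, 0, -1], [2.1, 10.9, 0.3, 0, -1], [2.4, 12.2, 0.3, 0, -1], [2.6, 13.5, 0.3, 0, -1], [2.8, 14.4, 0.3, 0, -1], [2.8, 14.74, 0.3, 0, -1], [2.8, 14.74, 0, 0, -1], [2.8, 14.74, -0.5, 0, -1], [2.8, 14.74, -1.0, 0, -1], [2.8, 14.74, -1.4, 0, -1], [2.8, 14.74, -1.7, 0, -1], [2.8, 14.74, -1.85, 0, -1], [2.8, 14.74, -1.85, 0, -1]],
])

```text
time: 38.18
tcp_pos: [0.561, 0.0834, 0.1575]
tool_rot: [3.141, -0.002, -2.359]
contact_force: [0.7, -0.0, -1.6]
opening: 0.0628
```

>>> servo_tool([
  [[0, 0, -0.08, 0, -1], [0, 0, -0.15, 0, -1], [0, 0, -0.18, 0, -1], [0, 0, -0.18, 0, -1]],
])

```text
time: 38.52
tcp_pos: [0.5622, 0.0841, 0.1556]
tool_rot: [-3.14, 0.002, -2.358]
contact_force: [-1.7, -0.4, 5.1]
opening: 0.0629
```

>>> servo_tool([
  [[0, 0, 0.03, 0, -1], [0, 0, 0.05, 0, 1], [0, 0, 0.05, 0, 1], [0, 0, 0.05, 0, 1], [0, 0, 0.05, 0, 1], [0, 0, 0.5, 0, 1], [0, 0, 1.5, 0, 1], [0, 0, 2.5, 0, 1], [0, 0, 3.4, 0, 1], [0, 0, 3.4, 0, 1], [0, 0, 3.4, 0, 1]],
])

```text
time: 39.43
tcp_pos: [0.5622, 0.0843, 0.2586]
tool_rot: [-3.14, 0.004, -2.358]
contact_force: [0.2, -0.5, -0.8]
opening: 0.0851
```

```bash
python3 look.py w18 .5625 .085 .160; python3 -c "
from h import *
im=camera('side')[:,:,::-1]; cv2.imwrite('pics/s18.png',im)"
```

```text
39.4833 [0.5617 0.0843 0.2565] [-3.141e+00  2.000e-03 -2.358e+00]
[321. 247.] [0.5633 0.0854] -24.370447158813477
shift units [0.06 0.04]
```

View pics/w18o.png

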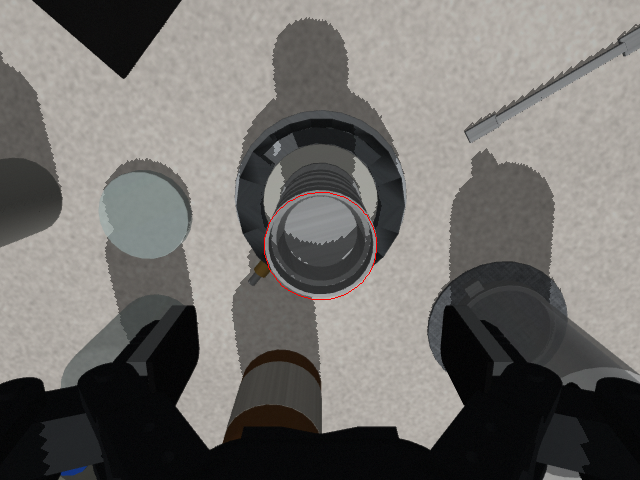

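View pics/s18.png

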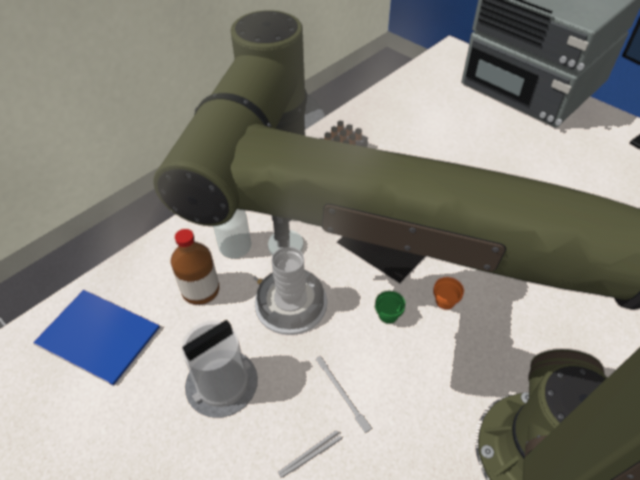

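>>> servo_tool([
  [[0, 0, 0.6, 0.5, 1], [-0.1, 0.7, 1.2, 1.2, 1], [-0.3, 1.7, 1.2, 1.9, 1], [-0.5, 2.7, 1.2, 2.6, 1], [-0.6, 3.7, 1.2, 3.3, 1], [-0.7, 4.7, 1.2, 4.0, 1], [-0.9, 5.7, 1.2, 4.7, 1], [-1.0, 6.6, 1.2, 5.4, 1], [-1.15, 7.3, 1.2, 6.1, 1], [-1.15, 7.5, 1.2, 6.1, 1], [-1.15, 7.5, 1.2, 6.1, 1], [-1.15, 7.5, 1.2, 6.1, 1], [-1.15, 7.5, 1.2, 6.1, 1]],
])

```text
time: 40.62
tcp_pos: [0.5272, 0.3081, 0.2913]
tool_rot: [3.141, -0.001, -1.721]
contact_force: [-0.6, -0.0, 0.7]
opening: 0.0854
```

```bash
python3 - <<'E'
from h import *
m=camera_model("wrist"); im=camera("wrist")[:,:,::-1].copy(); cv2.imwrite("pics/w19.png",im)
s=monitor.get_state(); print(s["tcp_pos"].round(4),s["tool_rot"].round(3))
q=proj("",boxP(.5273,.3097,1.42,.170),m); a,b=q.min(0).astype(int)-12,q.max(0).astype(int)+12; print(a,b)
print(fitbar(im,m,(a[0],a[1],b[0],b[1]),45,[.5273,.3097,1.42],z=.170))
E
```

```text
[0.5273 0.308  0.2915] [-3.142 -0.    -1.721]
[293 152] [348 327]
(array([0.52678491, 0.30785824, 1.4318373 ]), np.float64(0.06437670609645132), array([ 306,  164,   31,  149, 4396], dtype=int32))
```

View pics/w19.png

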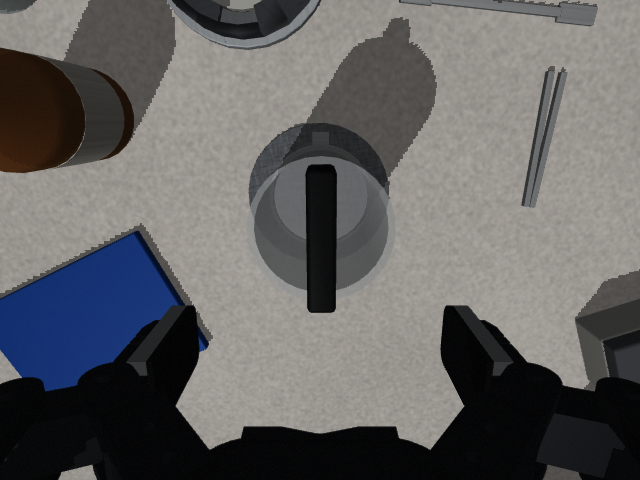

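>>> servo_tool([
  [[0, 0.02, -1, 0, 1], [0, 0.02, -2, 0, 1], [0, 0.02, -3, 0, 1], [0, 0.02, -3.5, 0, 1], [0, 0.02, -3.75, 0, 1], [0, 0.02, -3.75, 0, 1], [0, 0.02, -3.75, 0, 1], [0, 0.02, -3.75, 0, -1], [0, 0.02, -3.75, 0, -1], [0, 0.02, -3.75, 0, -1], [0, 0.02, -3.75, 0, -1], [0, 0.02, -3.75, 0, -1], [0, 0.02, -3.75, 0, -1], [0, 0.02, -3.75, 0, -1], [0, 0.02, -3.75, 0, -1], [0, 0.02, -3.75, 0, -1]],
])

```text
time: 42.0
tcp_pos: [0.527, 0.3098, 0.1793]
tool_rot: [-3.141, 0.0, -1.719]
contact_force: [-1.0, 0.3, 1.8]
opening: 0.0167
```

>>> servo_tool([
  [[0, 0, 0.3, 0, -1], [0, 0, 0.8, 0, -1], [0, 0, 1.6, 0, -1], [0, 0, 2.5, 0, -1], [0, 0, 3.4, 0, -1], [0, 0, 4.3, 0, -1], [0, 0, 5.2, 0, -1], [0, 0, 5.8, 0, -1], [0, 0, 6.0, 0, -1], [0, 0, 6.0, 0, -1], [0, 0, 6.0, 0, -1], [0, 0, 6.0, 0, -1]],
])

```text
time: 43.0
tcp_pos: [0.5267, 0.3098, 0.3564]
tool_rot: [3.139, -0.003, -1.719]
contact_force: [-0.5, -0.1, -4.5]
opening: 0.0167
```

```bash
python3 - <<'E'
from h import *
im=camera("side")[:,:,::-1].copy(); cv2.imwrite("pics/s20.png",im)
s=monitor.get_state(); print(s["tcp_pos"].round(4),s["tool_rot"].round(4),s["contact_force"])
E
```

```text
[0.5267 0.3097 0.3566] [ 3.1390e+00 -2.6000e-03 -1.7193e+00] [ 0.44283446 -0.28718259 -3.4939422 ]
```

View pics/s20.png

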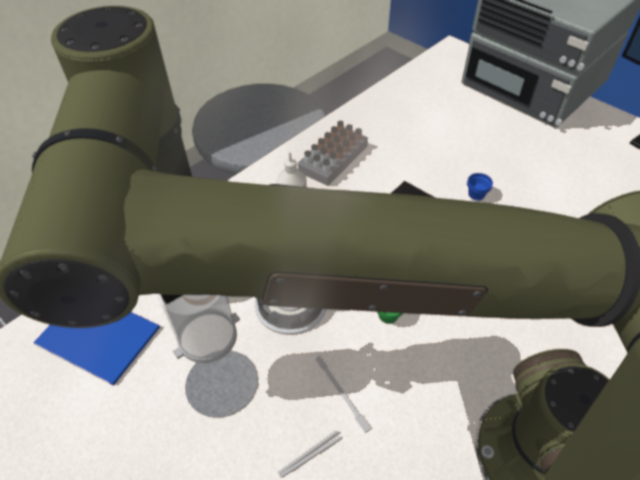

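>>> servo_tool([
  [[0, -0.3, 0, 0, -1], [0.1, -0.8, 0, 0, -1], [0.2, -1.5, 0, 0, -1], [0.4, -2.3, 0, 0, -1], [0.5, -3.1, 0, 0, -1], [0.6, -3.9, 0, 0, -1], [0.8, -4.7, 0, 0, -1], [0.9, -5.5, 0, 0, -1], [1.0, -6.2, 0, 0, -1], [1.1, -6.8, 0, 0, -1], [1.2, -7.2, 0, 0, -1], [1.2, -7.45, 0, 0, -1], [1.2, -7.45, 0, 0, -1], [1.2, -7.45, 0, 0, -1], [1.2, -7.45, 0, 0, -1], [1.2, -7.45, 0, 0, -1]],
])

```text
time: 44.38
tcp_pos: [0.5629, 0.087, 0.3588]
tool_rot: [3.141, 0.0, -1.718]
contact_force: [-0.3, -0.1, -3.4]
opening: 0.0166
```

```bash
python3 - <<'E'
from h import *
s=monitor.get_state(); print(s["tcp_pos"].round(4),s["tool_rot"].round(4),s["contact_force"])
for n in("side","top"):
    im=camera(n)[:,:,::-1].copy(); cv2.imwrite(f"pics/{n}21.png",im)
E
```

```text
[0.5629 0.087  0.3588] [ 3.1412e+00  1.0000e-04 -1.7183e+00] [-0.27341009 -0.07860472 -3.40469737]
```

View pics/side21.png

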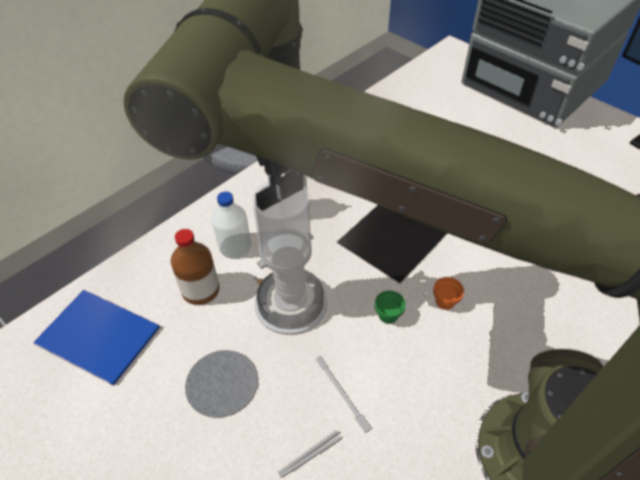

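View pics/top21.png

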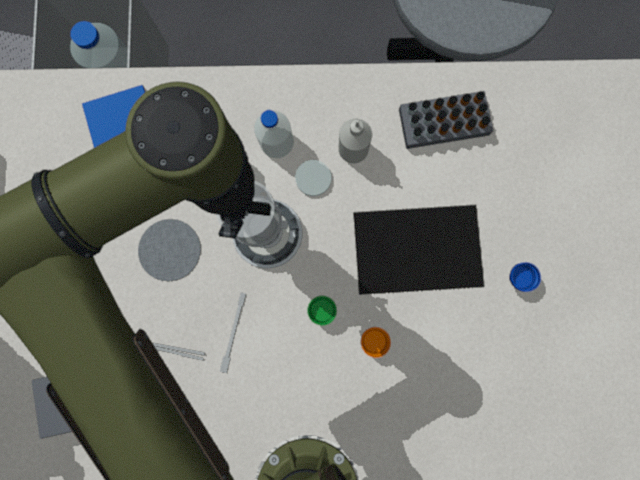

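```bash
python3 - <<'E'
from h import *
for n,roi in(("side",(225,160,345,340)),("top",(215,170,315,280))):
    im=cv2.imread(f"pics/{n}21.png"); m=camera_model(n); z0=.3588-.1765
    circ_ov(im,m,.5625,.086,((.05,z0,(0,0,255)),(.05,z0+.15,(0,255,255)),(.073,.038,(255,128,0)),(.0325,.16,(0,255,0))),roi,{"side":3,"top":5}[n],f"pics/{n}21o.png")
E
```

```text
(no output)
```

View pics/side21o.png

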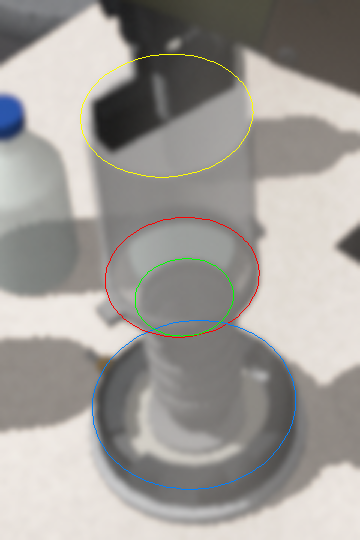

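View pics/top21o.png

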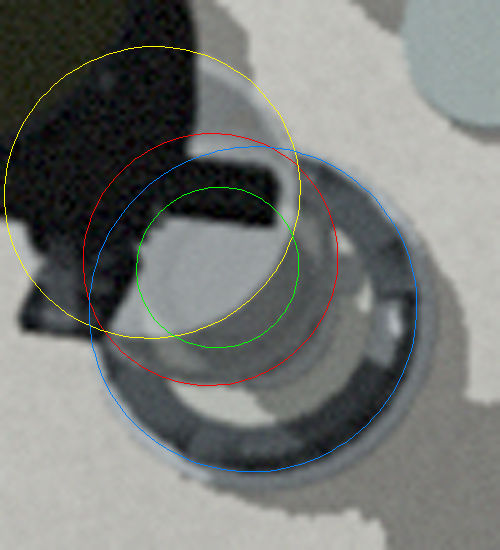

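>>> servo_tool([
  [[0, -0.02, -0.3, 0, -1], [0, -0.02, -0.8, 0, -1], [0, -0.02, -1.3, 0, -1], [0, -0.02, -1.8, 0, -1], [0, -0.02, -2.3, 0, -1], [0, -0.02, -2.8, 0, -1], [0, -0.02, -3.3, 0, -1], [0, -0.02, -3.8, 0, -1], [0, -0.02, -4.2, 0, -1], [0, -0.02, -4.5, 0, -1], [0, -0.02, -4.5, 0, -1], [0, -0.02, -4.5, 0, -1], [0, -0.02, -4.5, 0, -1]],
])

```text
time: 45.57
tcp_pos: [0.5634, 0.0856, 0.2251]
tool_rot: [-3.14, 0.0, -1.719]
contact_force: [0.5, -0.3, -2.5]
opening: 0.0168
```

```bash
python3 - <<'E'
from h import *
s=monitor.get_state(); print(s["tcp_pos"].round(4),s["tool_rot"].round(4),s["contact_force"])
for n,roi,S in(("side",(225,180,345,340),4),("top",(215,170,315,280),5)):
    im=camera(n)[:,:,::-1].copy(); crop(im,*roi,S,f"pics/{n}22c.png") if S==5 else crop(im,*roi,3,f"pics/{n}22c.png")
E
```

```text
[0.5634 0.0856 0.2251] [-3.1402e+00  3.0000e-04 -1.7194e+00] [ 0.46199691 -0.33487387 -2.49656694]
```

View pics/side22c.png

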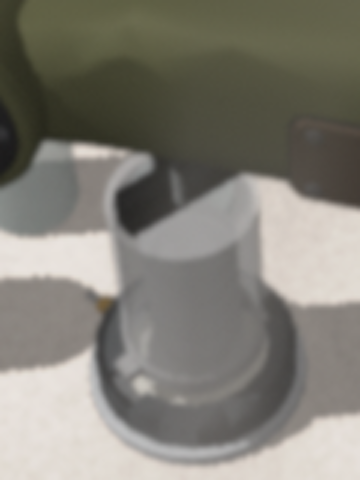

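View pics/top22c.png

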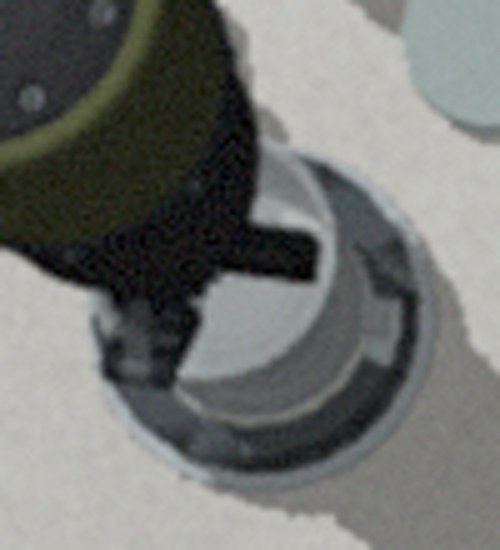

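The bell is over the stack with nothing touching, and its lug is above the slot at (385,330) in the crop. Lowering it into the slots.

>>> servo_tool([
  [[0, 0, -0.15, 0, -1], [0, 0, -0.3, 0, -1], [0, 0, -0.45, 0, -1], [0, 0, -0.6, 0, -1], [0, 0, -0.75, 0, -1], [0, 0, -0.85, 0, -1], [0, 0, -0.85, 0, -1], [0, 0, -0.85, 0, -1]],
])

```text
time: 46.33
tcp_pos: [0.5633, 0.0856, 0.1994]
tool_rot: [-3.14, 0.0, -1.719]
contact_force: [-0.7, -0.1, 2.2]
opening: 0.0168
```

>>> servo_tool([
  [[0, 0, -0.1, 0, -1], [0, 0, -0.2, 0, -1], [0, 0, -0.3, 0, -1], [0, 0, -0.3, 0, -1], [0, 0, -0.3, 0, -1], [0, 0, -0.3, 0, -1]],
])

```text
time: 46.83
tcp_pos: [0.5637, 0.0855, 0.1921]
tool_rot: [-3.138, 0.001, -1.719]
contact_force: [-3.5, 1.0, 9.2]
opening: 0.0169
```

>>> servo_tool([
  [[0, 0, -0.05, 0, -1], [0, 0, -0.05, -0.8, -1], [0, 0, -0.05, -1.6, -1], [0, 0, -0.05, -2.4, -1], [0, 0, -0.05, -3.2, -1], [0, 0, -0.05, -4.0, -1], [0, 0, -0.05, -4.8, -1], [0, 0, -0.05, -5.6, -1], [0, 0, -0.05, -6.4, -1], [0, 0, -0.05, -7.2, -1], [0, 0, -0.05, -8.0, -1], [0, 0, -0.05, -8.8, -1], [0, 0, -0.05, -9.6, -1], [0, 0, -0.05, -10.4, -1], [0, 0, -0.05, -11.2, -1], [0, 0, -0.05, -12, -1], [0, 0, -0.05, -12.5, -1], [0, 0, -0.05, -12.7, -1], [0, 0, -0.05, -12.7, -1], [0, 0, -0.05, -12.7, -1]],
])

```text
time: 48.5
tcp_pos: [0.5646, 0.0854, 0.1914]
tool_rot: [3.142, 0.006, -3.05]
contact_force: [-0.1, -0.5, 10.4]
opening: 0.0167
```

```bash
python3 - <<'E'
from h import *
s=monitor.get_state(); print(s["tcp_pos"].round(4),s["tool_rot"].round(4),s["contact_force"],s["wrist_torque"])
E
```

```text
[0.5646 0.0854 0.1914] [ 3.1416  0.0063 -3.0495] [-0.08648522 -0.4863767  10.35722478] [-0.06367046  0.22296172 -0.07534973]
```

>>> servo_tool([
  [[0, 0, 0, -0.2, -1], [0, 0, 0, -0.4, -1], [0, 0, 0, -0.4, -1], [0, 0, 0, -0.4, -1]],
])

```text
time: 48.83
tcp_pos: [0.5645, 0.0851, 0.1914]
tool_rot: [-3.141, 0.006, -3.091]
contact_force: [0.4, -0.8, 9.7]
opening: 0.017
```

```bash
python3 - <<'E'
from h import *
s=monitor.get_state(); print(s["tcp_pos"].round(4),s["tool_rot"].round(4),s["contact_force"],s["wrist_torque"])
E
```

```text
[0.5645 0.0851 0.1914] [-3.1412  0.0061 -3.0911] [ 0.39305293 -0.83837663  9.71595684] [-0.50866066  0.1932677   0.19674158]
```

>>> servo_tool([
  [[0, 0, 0, 0.2, -1], [0, 0, 0, 0.35, -1], [0, 0, 0.05, 0.35, -1], [0, 0, 0.1, 0.35, -1], [0, 0, 0.15, 0.35, -1], [0, 0, 0.2, 0.35, -1], [0, 0, 0.22, 0.35, -1], [0, 0, 0.22, 0.35, -1]],
])

```text
time: 49.5
tcp_pos: [0.5643, 0.0853, 0.1968]
tool_rot: [-3.142, 0.005, -3.055]
contact_force: [1.3, -0.5, 5.5]
opening: 0.0165
```

>>> servo_tool([
  [[0, 0, 0.05, 0, -1], [0, 0, 0.08, 0, -1], [0, 0, 0.08, 0, -1], [0, 0, 0.08, 0, -1]],
])

```text
time: 49.83
tcp_pos: [0.5634, 0.0856, 0.1976]
tool_rot: [3.141, 0.001, -3.055]
contact_force: [2.3, -0.5, 4.5]
opening: 0.0171
```

>>> servo_tool([
  [[0, 0, 0.08, 0, -1], [0, 0, 0.15, 0, -1], [0, 0, 0.15, 0, -1], [0, 0, 0.15, 0, -1]],
])

```text
time: 50.17
tcp_pos: [0.5626, 0.0859, 0.1984]
tool_rot: [3.141, -0.003, -3.055]
contact_force: [5.8, -0.1, -7.2]
opening: 0.0167
```

It holds at .1984 against an upward pull, so it's locked. Relaxing and releasing.

>>> servo_tool([
  [[0, 0, -0.1, 0, -1], [0, 0, -0.1, 0, -1], [0, 0, -0.1, 0, 1], [0, 0, -0.1, 0, 1], [0, 0, -0.1, 0, 1], [0, 0, -0.1, 0, 1], [0, 0, -0.1, 0, 1], [0, 0, -0.1, 0, 1], [0, 0, 0.5, 0, 1], [0, 0, 1.5, 0, 1], [0, 0, 2.5, 0, 1], [0, 0, 3.5, 0, 1], [0, 0, 4.2, 0, 1], [0, 0, 4.2, 0, 1], [0, 0, 4.2, 0, 1]],
])

```text
time: 51.42
tcp_pos: [0.5633, 0.0858, 0.3288]
tool_rot: [3.14, 0.002, -3.055]
contact_force: [-0.5, 0.5, -0.5]
opening: 0.0853
```

```bash
python3 - <<'E'
from h import *
s=monitor.get_state(); print(s["tcp_pos"].round(4),s["tool_rot"].round(4),s["contact_force"])
m=camera_model("wrist"); im=camera("wrist")[:,:,::-1].copy(); cv2.imwrite("pics/w23.png",im)
q=proj("",boxP(.5625,.085,.1,.189),m); a,b=q.min(0).astype(int)-12,q.max(0).astype(int)+12
for z in(.186,.189,.192): print(z,fitbar(im,m,(a[0],a[1],b[0],b[1]),45,[.5625,.085,.1],z=z))
E
```

```text
[0.5633 0.0858 0.3288] [ 3.1404e+00  2.5000e-03 -3.0547e+00] [-0.49764996  0.47632723 -0.51705624]
0.186 (array([0.56320861, 0.08602105, 0.09602701]), np.float64(0.05105263157894737), array([ 305,  158,   29,  139, 3800], dtype=int32))
0.189 (array([0.56330309, 0.0858767 , 0.09416145]), np.float64(0.08131578947368422), array([ 305,  158,   29,  139, 3800], dtype=int32))
0.192 (array([0.56267724, 0.08575331, 0.09486411]), np.float64(0.0968421052631579), array([ 305,  158,   29,  139, 3800], dtype=int32))
```

View pics/w23.png

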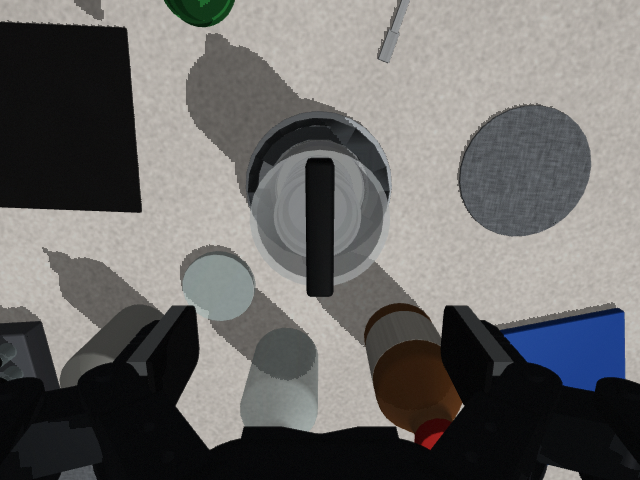

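>>> servo_tool([
  [[-0.5, -0.5, 0, 0, 1], [-1, -1.5, 0, 0, 1], [-1.5, -2.7, 0, 0, 1], [-2, -3.9, 0, 0, 1], [-2, -5.1, 0, 0, 1], [-2, -6.3, 0, 0, 1], [-2, -7.5, 0, 0, 1], [-2, -8.7, 0, 0, 1], [-2, -9.5, 0, 0, 1], [-2, -10, 0, 0, 1], [-2, -10, 0, 0, 1], [-2, -10, 0, 0, 1], [-2, -10, 0, 0, 1]],
])

```text
time: 52.55
tcp_pos: [0.5029, -0.214, 0.3264]
tool_rot: [3.141, -0.002, -3.055]
contact_force: [0.1, 0.8, 0.7]
opening: 0.0856
```

```bash
python3 - <<'E'
from h import *
s=cv2.imread
a=camera("side")[:,:,::-1].copy(); t=camera("top")[:,:,::-1].copy()
cv2.imwrite("pics/side24.png",a); cv2.imwrite("pics/top24.png",t)
b=cv2.imread("pics/side0.png")
x=np.hstack([cv2.resize(i[210:350,220:360],None,fx=2.8,fy=2.8,interpolation=cv2.INTER_CUBIC) for i in(b,a)]); cv2.imwrite("pics/cmp24.png",x)
E
```

```text
(no output)
```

View pics/cmp24.png

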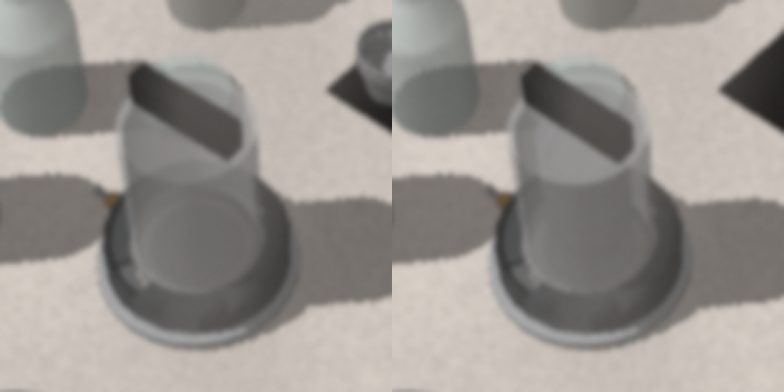

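View pics/top24.png

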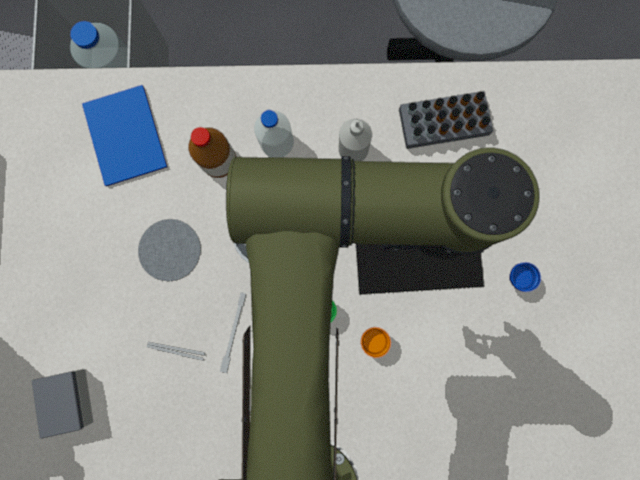

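The bell now looks just like the locked starting picture, side by side, at the same height and angle. The bystanders haven't moved, so I'm handing in.

```bash
python3 -c "
from station import job_done, monitor
print(monitor.get_state()['contact_force']); print(job_done())"
```

```text
[-0.84943395  0.20417398 -0.24132112]
the job is handed in; nothing more can be done
None
```

I opened the store, stood the bell on the felt pad, and nested all five steel cups in one stack on the platform. Then I put the bell back, pressed it down, turned it clockwise to its stop and let it rise into its locked seat. I handed the job in at about 53 s.

**Stack:** before the bell went back on, the fitted top rim was about 1 mm from the base's axis. The placing heights stepped up 20 mm per cup.

**Bell:**
- It held against an upward pull at the locked height, which I took as proof of the lock.
- The last camera fit put it about 1 mm from the axis and 0.03 rad from its starting angle. After it reached the stop I turned it back about 2° before letting it rise.
- Its height rests on the gripper reading and a side-by-side picture. The camera fit tells heights a few millimetres apart only weakly, and it slightly preferred 186 mm to the expected 189 mm.

**Other checks:** in the last pictures the other things that could be seen had not moved. The arm hid part of the view, including the petri dish, which was in place in the wrist picture just before. No check failed, and the gripper was open and clear of everything at hand-in.

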